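Clear the writing teacher's table into its trays

TASK

Lesson over: sort the loose writing things into the three wooden trays. Lay the large tablet flat in the wide tray, lined up with its long side, with the small tablet centred flat on top of it and lined up with it; lay the pen in the long narrow tray; and stand one ink jar in each of the two bays of the divided crate. Never let an ink jar tip over, and leave the steel cup where it stands.

Things in the scene. Friction and masses are not known exactly. Their poses are not given: they have to be found in the camera images.
- large_tablet: Large pale wooden writing tablet lying flat: 140 long, 54 wide, 14 mm thick, square at one end (-x) and half-round at the other (+x); about 75 g. Origin: underside, at the middle of its length and width; x along its length, z up.
- small_tablet: Small pale wooden writing tablet of the same shape lying flat: 90 long, 44 wide, 14 mm thick, half-round at +x; about 40 g. Origin: underside, at the middle of its length and width; x along its length, z up.
- jar_a: Ink jar, closed: amber body with a red screw cap, round, 44 mm across at the widest, 55 mm high, upright; about 110 g. Origin: centre of its underside; z up. The two jars are alike and may go in either bay.
- jar_b: The other ink jar, the same as jar_a.
- pen: Square-barrelled marker pen lying flat: 130 long, 16 wide, 16 mm high, white barrel with a grey cap (+x) and a grey end plug; about 30 g. Origin: its very centre, 8 mm above what it lies on; x along its length.
- tablet_tray: The wide open plywood tray for the tablets: outside 116 by 176 mm, 18 mm high, walls and floor 5 mm thick (inside 106 by 166 mm, floor 5 mm above the table). It is fixed to the table. Origin: centre of its underside; x along its short side, y along its long side, z up.
- pen_tray: The long narrow open plywood tray for the pen: outside 82 by 180 mm, 18 mm high, walls and floor 5 mm thick (inside 72 by 170 mm, floor 5 mm above the table). It is fixed to the table. Origin: centre of its underside; x along its short side, y along its long side, z up.
- jar_crate: The divided plywood crate for the jars: outside 110 by 143 mm, 28 mm high, walls, floor and divider 5 mm thick. One divider across the middle makes two bays side by side along y, each 100 mm (x) by 64 mm (y) inside, centred at y = +34.5 and -34.5 mm, floor 5 mm above the table. It is fixed to the table. Origin: centre of its underside; x along its short side, y along its long side, z up.
- cup: Bystander: small open steel cup, 56 mm across the rim, 45 mm high, loose, standing in the row among the things to be sorted; it is not to be moved. Origin: centre of its underside.
Things that resemble listed ones, but are neither listed nor needed, are in the scene too. Leave any blue or turquoise look-alike of the small_tablet alone.

How it is judged:
By the outcome, as a careful person would: the job done as asked, in the order asked, and still so for the second after the job is handed in, with the robot touching nothing.
It also fails if it takes over 128 s, if anything falls off the work surface, if the arm or the gripper's body presses on something with over 40 N, if the wrist force passes 120 N, or if a joint passes its speed limit or range.

ROBOT

A 7-joint arm with a two-finger parallel gripper is mounted at the origin on the work surface. World frame = base frame: x ahead of the robot, y to its left, z up, the work surface at z = 0. Lengths are in m, angles in rad, forces in N, time in s.
With the tool pointing down it reaches from about 0.425 to 0.875 m from the base axis. Payload 4.7 kg.
Tool frame: the origin (TCP) lies between the finger pads; the fingertips stand 19 mm ahead of it and the grasp point (between the pads) is the TCP; z points along the fingers, y is the direction in which the jaws open and shut (so a half turn about z gives the same grasp; the last joint's range is limited). The gripper opens to 85 mm and grips with 20 to 120 N. Pads are 22 mm wide; open, the fingers measure 114 mm over their backs; the gripper's body (76 mm by 85 mm) begins 54 mm behind the grasp point. The pads swing forward as they close: fully open they stand 13 mm farther back than shut.
Start: joints at [-1.144, 0.321, -0.07, 1.45, 0.023, 1.371, -0.057], TCP at [0.261, 0.595, 0.25] pointing down, gripper open.
Joint ranges: [-2.86, 2.86], [-0.3, 2.09], [-1.38, 1.24], [0.06, 2.45], [-1.56, 4.7], [0.09, 2.05], [-2.69, 2.69]. Speed limits (rad/s): [2.57, 2.57, 3.14, 3.14, 3.14, 3.14, 3.14].

INTERFACE

Orientations are given as a rotation vector (axis times angle).
In Python, from station import bot gives the robot as it stands.
- The arm moves only by the shell command python3 -m pendant 'ROWS' [OPENING]. ROWS is JSON, a list that holds one entry, the list of rows, each a list of 4 numbers: the shift along the tool's x, y, z in m, then the turn about the tool's z in rad. In form: [[[dx, dy, dz, turn], ...]]. A call has 1 to 10 rows; each row shifts and turns the commanded pose from where the row before left it, along the tool's axes as they then stand; what a row does not reach is not made up. A row lasts 1/8 s, in which the tool goes at most 62.5 mm and 10.7 degrees, less where a joint would pass 70% of its speed; a pose out of reach is approached as far as the arm can. A call with a gripper value outside its range is refused whole. OPENING is the finger opening in m, from 0 to 0.0854, set as the call begins (- or left out, the last holds). The fingers move at their own pace and stop on an object; the grip force is fixed at half the most. Time passes only in rows, so rows that do not move let the fingers close. It gives the time, the measured TCP pose, the force and the opening at its end, in the units of the state.
- bot.get_obs(): the state, without advancing time (a new reading comes with each control period).
- bot.capture(name): name is "side" or "top"; returns a dict with "pixels" (420x560x3 uint8, red, green, blue), "vertical_fov" (degrees; the focal length in pixels is half the picture's height over the tangent of half this angle, whatever the lens; pixels are square), "cx", "cy" (the principal point, pixels), "D" ([k1, k2, p1, p2, k3] as OpenCV has them; the pictures are not rectified), "position" and "attitude" of the camera in the world. Camera axes: x right, y up, looking along -z (the intrinsics and any distortion apply to the point x, -y, -z); pixel columns grow to the right and rows downward; lengths in m; the calibration is good to about 2 mm. A picture is of the moment at which its call begins. There is no depth.
- bot.hand_in(): hands the job in, once; it reports no verdict.
The state is a dict: "clock": time; "q": joint angles; "dq": joint speeds; "joint_efforts": joint torques, N m; "tool_pos": TCP position; "eef_rot": TCP orientation; "contact_force": force on the tool from outside, world axes, zero at the start; "torque": the same for the moment, N m; "width": finger opening in m.
Only numpy, scipy, OpenCV 4.12 (cv2) and the standard library are available. Lean on these libraries where they do the work, as an engineer would, in place of code of your own. Each camera call takes 0.05 s, during which the arm holds its last target.

## Working session

There is one attempt and no reset: what is moved stays moved. The work goes in short steps, Python scripts to look and compute and a shell command to move; the robot and the scene stay as the last step left them, time stands still between calls to the robot, and variables do not carry over. Pictures are saved under pics/ and viewed, and the job is handed in when it is done.

```bash
ls; mkdir -p pics; python3 - <<'E'
from station import bot
import cv2
print(bot.get_obs())
for n in("top","side"):
    c=bot.capture(n); p=c.pop("pixels"); print(n,c)
    cv2.imwrite(f"pics/{n}0.png",p[:,:,::-1])
E
```

```text
pics
{'clock': 0.0, 'q': array([-1.1439101 ,  0.32183776, -0.070088  ,  1.45168352,  0.02255439,
        1.37078737, -0.05689645]), 'dq': array([ 0.00016373,  0.00076054,  0.00081503, -0.00079015,  0.00202997,
        0.00115284, -0.00115047]), 'joint_efforts': array([-2.39254332e-04, -4.93574274e+01, -3.82508794e-01, -3.14338982e+01,
        1.29490223e-02,  1.12181270e-02,  1.17487946e-05]), 'tool_pos': array([0.26058172, 0.59493133, 0.24920961]), 'eef_rot': array([-6.43695149e-01, -3.07458806e+00,  2.98233374e-03]), 'contact_force': array([ 0.41025834,  0.43291909, -0.56178858]), 'torque': array([-0.00896105,  0.01283069, -0.0187475 ]), 'width': 0.0852350099851279}
top {'vertical_fov': 52.11230518778242, 'cx': 274.7843120787382, 'cy': 206.14616905162396, 'D': array([-0.09761905,  0.        ,  0.        ,  0.        ,  0.        ]), 'position': array([ 0.22714352, -0.01478283,  1.05898932]), 'attitude': array([ 0.20259361, -0.1837298 , -1.526965  ])}
side {'vertical_fov': 48.01858174528297, 'cx': 287.86037306626395, 'cy': 216.32729178908258, 'D': array([-0.06798894,  0.        ,  0.        ,  0.        ,  0.        ]), 'position': array([ 0.02402913, -0.87581854,  0.64568272]), 'attitude': array([ 0.97816347, -0.24620218, -0.42131176])}
```

View pics/top0.png

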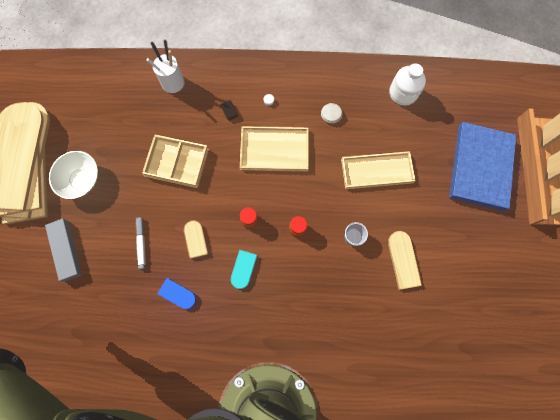

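View pics/side0.png

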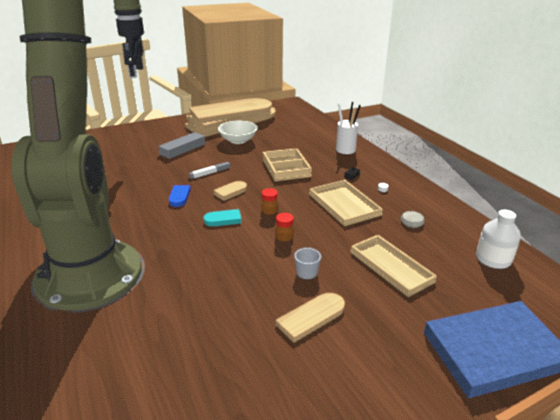

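The top view shows the crate at (175,161), the wide tray at (275,149) and the narrow tray at (378,170). The pen is at (141,243), the jars at (248,216) and (298,225), and the cup at (356,234).

- **Small tablet candidates:** pale wood at (195,240), turquoise at (243,270), blue at (178,294). The pale one fits the description; the other two are the look-alikes.
- **Large tablet candidates:** the piece at (405,260), and the big boards stacked at (20,160), which are far too large.

I'll confirm with crops and measure.

```bash
cat > h.py <<'E'
import numpy as np, cv2
from scipy.spatial.transform import Rotation as R
from station import bot
class Cam:
    def __init__(s,name):
        c=bot.capture(name); s.im=np.ascontiguousarray(c["pixels"][:,:,::-1]); s.D=np.array(c["D"],float)
        f=s.im.shape[0]/2/np.tan(np.radians(c["vertical_fov"])/2)
        s.K=np.array([[f,0,c["cx"]],[0,f,c["cy"]],[0,0,1]]); s.p=np.array(c["position"]); s.R=R.from_rotvec(c["attitude"]).as_matrix()@np.diag([1,-1,-1])
    def ray(s,uv):
        u=cv2.undistortPoints(np.array(uv,float).reshape(-1,1,2),s.K,s.D).reshape(-1,2)
        d=np.c_[u,np.ones(len(u))]@s.R.T
        return d/np.linalg.norm(d,axis=1)[:,None]
    def plane(s,uv,z):
        d=s.ray(uv); return s.p+d*((z-s.p[2])/d[:,2])[:,None]
    def proj(s,P):
        rv=cv2.Rodrigues(s.R.T)[0]; return cv2.projectPoints(np.array(P,float).reshape(-1,3),rv,-s.R.T@s.p,s.K,s.D)[0].reshape(-1,2)
def tri(c1,u1,c2,u2):
    a=c1.ray([u1])[0];b=c2.ray([u2])[0]
    M=np.c_[a,-b]; t=np.linalg.lstsq(M,c2.p-c1.p,rcond=None)[0]
    p=c1.p+a*t[0];q=c2.p+b*t[1]; return (p+q)/2,np.linalg.norm(p-q)
def mask(im,lo,hi):
    h=cv2.cvtColor(im,cv2.COLOR_BGR2HSV); return cv2.inRange(h,np.array(lo),np.array(hi))
def blobs(m,amin=60):
    cs,_=cv2.findContours(m,cv2.RETR_EXTERNAL,cv2.CHAIN_APPROX_NONE)
    return [c for c in cs if cv2.contourArea(c)>amin]
E
python3 - <<'E'
from h import *
t=Cam("top");s=Cam("side")
cv2.imwrite("pics/t_crop.png",cv2.resize(t.im[110:310,120:430],None,fx=2.5,fy=2.5,interpolation=cv2.INTER_CUBIC))
cv2.imwrite("pics/s_crop.png",cv2.resize(s.im[140:350,160:440],None,fx=2.8,fy=2.8,interpolation=cv2.INTER_CUBIC))
for n,c in(("top",t),("side",s)):
    for nm,lo,hi in(("wood",(12,60,130),(30,170,255)),("red",(0,200,140),(6,255,255)),("pen",(0,0,110),(179,60,255))):
        for b in blobs(mask(c.im,lo,hi)):
            m=cv2.moments(b);x=m['m10']/m['m00'];y=m['m01']/m['m00']
            if 130<x<450 and 120<y<350: print(n,nm,round(x,1),round(y,1),cv2.contourArea(b),[np.round(v,1) for v in cv2.minAreaRect(b)])
E
```

```text
top wood 403.4 260.2 1281.5 [array([403.3, 259.2]), array([58.8, 24.5]), np.float64(77.3)]
top wood 194.5 238.7 630.5 [array([194.3, 238. ]), array([37.1, 19.4]), np.float64(77.5)]
top wood 377.0 169.5 2215.0 [array([377.4, 169.1]), array([33.7, 73. ]), np.float64(84.7)]
top wood 174.5 160.6 2384.5 [array([174., 160.]), array([62. , 44.5]), np.float64(12.1)]
top wood 274.1 148.1 2960.5 [array([274. , 147.5]), array([70., 45.]), np.float64(0.0)]
top red 299.5 225.5 137.0 [array([298. , 224.5]), array([15., 16.]), np.float64(90.0)]
top pen 355.7 233.7 410.0 [array([356. , 233.5]), array([23., 22.]), np.float64(90.0)]
top pen 139.8 243.6 298.0 [array([139.9, 242.5]), array([51.1,  7.9]), np.float64(86.2)]
top pen 263.5 163.8 83.5 [array([265., 164.]), array([34.1,  4.4]), np.float64(4.8)]
top pen 276.9 136.5 349.5 [array([277. , 136.5]), array([56.2,  7.7]), np.float64(1.4)]
side wood 311.0 314.7 1788.0 [array([312. , 313.8]), array([29.5, 70.4]), np.float64(59.5)]
side wood 393.3 264.1 2486.0 [array([392.5, 263.8]), array([89.3, 33.9]), np.float64(35.5)]
side wood 230.2 189.1 382.5 [array([230.6, 189.1]), array([14.3, 33.8]), np.float64(68.2)]
side wood 345.5 201.5 1916.5 [array([345.7, 201.2]), array([71.4, 38.1]), np.float64(41.2)]
side wood 287.0 163.5 1173.0 [array([286.9, 163.4]), array([31.3, 47.3]), np.float64(83.7)]
side pen 307.0 261.8 642.0 [array([307.5, 262.5]), array([31., 27.]), np.float64(90.0)]
side pen 412.3 218.5 269.5 [array([412., 219.]), array([16., 22.]), np.float64(90.0)]
side pen 382.7 186.7 76.0 [array([383. , 186.5]), array([ 9., 10.]), np.float64(90.0)]
side pen 206.9 169.9 201.5 [array([209.4, 169.5]), array([ 7.6, 41.2]), np.float64(74.1)]
side pen 180.8 140.9 290.0 [array([181.4, 140.8]), array([ 8.3, 45.6]), np.float64(69.4)]
side pen 237.4 130.7 662.5 [array([237.5, 131.5]), array([23., 39.]), np.float64(90.0)]
```

View pics/t_crop.png

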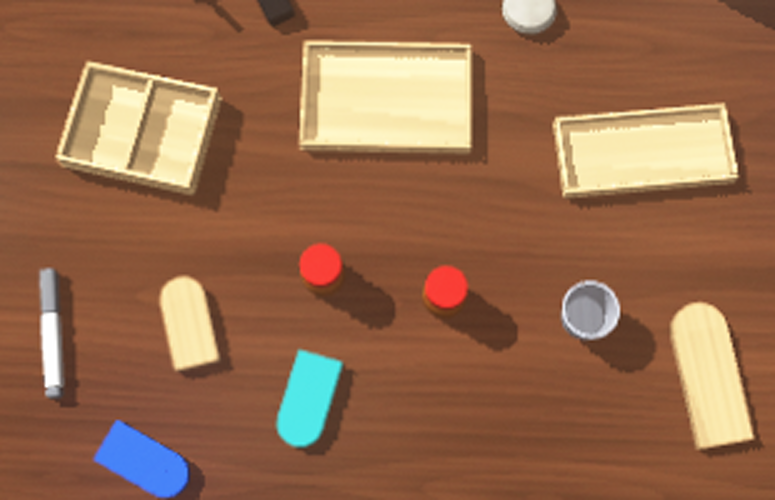

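View pics/s_crop.png

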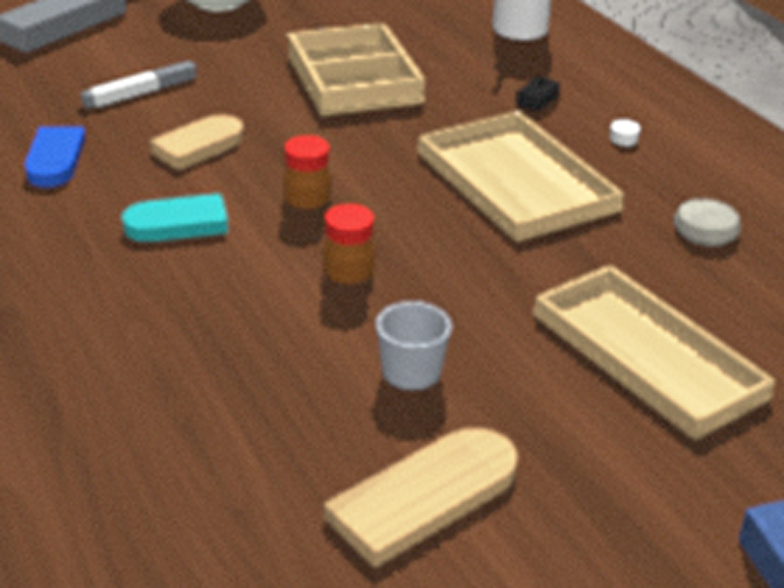

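Crops confirm it: the small tablet is the pale one at top (195,240) / side (230,189), the large one is at top (405,260) / side (311,315), and turquoise and blue are clearly different. Next I'll measure heights by triangulating matched corners, and poses from the masks.

```bash
python3 - <<'E'
from h import *
t=Cam("top");s=Cam("side")
T=lambda x,y:(120+(x+.5)/2.5-.5,110+(y+.5)/2.5-.5)
S=lambda x,y:(160+(x+.5)/2.8-.5,140+(y+.5)/2.8-.5)
pairs={"wide":[((305,42),(518,113)),((471,44),(621,192)),((471,149),(518,222)),((301,150),(419,147))],
"crate":[((88,63),(382,27)),((217,90),(424,92)),((194,188),(323,102)),((58,157),(288,40))],
"pent":[((555,118),(610,268)),((725,104),(770,380)),((738,181),(697,422)),((565,192),(537,303))],
"jar1":[((320,264),(307,147))],"jar2":[((445,286),(349,216))],
"large":[((698,448),(379,553)),((753,439),(327,512))],
"small":[((176,370),(151,146)),((218,360),(176,160))],
"cup":[((590,310),(413,328))]}
for k,v in pairs.items():
    for a,b in v:
        p,e=tri(t,T(*a),s,S(*b)); print(k,np.round(p*1000,1),"gap",round(e*1000,1))
H={"wide":((274,148),.018),"crate":((174,160),.028),"pent":((377,169),.018),"large":((403,260),.014),"small":((194,239),.014),"pen":((140,243),.016)}
wood=mask(t.im,(10,50,110),(32,200,255)); pm=mask(t.im,(0,0,105),(179,70,255))
for k,(c,h) in H.items():
    bs=blobs(pm if k=="pen" else cv2.morphologyEx(wood,cv2.MORPH_CLOSE,np.ones((3,3))))
    b=min(bs,key=lambda b:np.hypot(*(b.reshape(-1,2).mean(0)-c)))
    P=t.plane(b.reshape(-1,2).astype(float),h)[:,:2].astype(np.float32)*1000
    r=cv2.minAreaRect(P); print(k,np.round(r[0],1),np.round(r[1],1),round(r[2],1)); print(np.round(cv2.boxPoints(r),0).tolist())
E
```

```text
wide [705.2  97.7  14.9] gap 1.6
wide [705.6 -76.9  18.9] gap 0.9
wide [590.6 -79.4  19.4] gap 2.9
wide [589.1  95.8   4.6] gap 3.5
crate [670.5 325.3  22.4] gap 1.0
crate [648.9 188.4   9.1] gap 1.2
crate [538.6 202.4  15.5] gap 1.4
crate [565.6 346.7  18.5] gap 3.6
pent [ 628.5 -165.9   13.8] gap 0.7
pent [ 648.2 -343.1   17.8] gap 1.9
pent [ 567.2 -354.4   16.3] gap 2.7
pent [ 549.5 -176.2    9.8] gap 0.2
jar1 [456.4  66.2  52.9] gap 1.0
jar2 [438.7 -54.4  53.7] gap 0.9
large [ 312.4 -322.5  -30.6] gap 31.0
large [ 291.7 -344.7   45.7] gap 22.5
small [354.3 207.    6.6] gap 0.4
small [365.3 165.5  10. ] gap 0.1
cup [ 422.5 -195.4   40.2] gap 0.6
wide [459.1  14. ] [ 964.9 1640.1] 0.0
[[-23.0, 834.0], [-23.0, -806.0], [942.0, -806.0], [941.0, 834.0]]
crate [456.8  13.7] [ 955.6 1624.3] 0.0
[[-21.0, 826.0], [-21.0, -799.0], [935.0, -798.0], [935.0, 826.0]]
pent [459.1  14. ] [ 964.9 1640.1] 0.0
[[-23.0, 834.0], [-23.0, -806.0], [942.0, -806.0], [941.0, 834.0]]
large [460.   14.1] [ 968.6 1646.4] 0.0
[[-24.0, 837.0], [-24.0, -809.0], [944.0, -809.0], [944.0, 837.0]]
small [460.   14.1] [ 968.6 1646.4] 0.0
[[-24.0, 837.0], [-24.0, -809.0], [944.0, -809.0], [944.0, 837.0]]
pen [386.5 334.1] [129.1  20.3] 6.5
[[321.0, 337.0], [324.0, 317.0], [452.0, 331.0], [450.0, 351.0]]
```

```bash
cat > meas.py <<'E'
from h import *
H={"wide":((274,148),.018),"crate":((174,160),.028),"pent":((377,169),.018),"large":((403,260),.014),"small":((194,239),.014),"pen":((140,243),.016)}
def meas(t,only=None,s=None):
    h=cv2.cvtColor(t.im,cv2.COLOR_BGR2HSV)
    wood=cv2.inRange(h,np.array((12,40,125)),np.array((34,175,255)));wood=cv2.morphologyEx(wood,cv2.MORPH_CLOSE,np.ones((3,3)))
    pm=mask(t.im,(0,0,105),(179,70,255)); out={}
    for k,(c,z) in H.items():
        bs=blobs(pm if k=="pen" else wood)
        b=min(bs,key=lambda b:np.hypot(*(b.reshape(-1,2).mean(0)-c)))
        P=t.plane(b.reshape(-1,2).astype(float),z)[:,:2].astype(np.float32)*1000
        r=cv2.minAreaRect(P); out[k]=(r,P)
    return out
E
python3 - <<'E'
from meas import *
t=Cam("top")
for k,(r,P) in meas(t).items(): print(k,np.round(r[0],1),np.round(r[1],1),round(r[2],1),np.round(cv2.boxPoints(r),0).tolist())
s=Cam("side")
T=lambda x,y:(120+(x+.5)/2.5-.5,110+(y+.5)/2.5-.5)
S=lambda x,y:(160+(x+.5)/2.8-.5,140+(y+.5)/2.8-.5)
for a,b in(((698,448),(327,512)),((753,439),(379,553))): 
    print(tri(t,T(*a),s,S(*b)))
# red caps
for n,c in(("top",t),("side",s)):
    m=mask(c.im,(0,190,120),(7,255,255))
    for b in blobs(m,50): print(n,[np.round(v,1) for v in cv2.minAreaRect(b)], np.round(c.plane([cv2.minEnclosingCircle(b)[0]],.055)*1000,1))
E
```

```text
wide [655.8   9.9] [144.7 196.3] 1.0 [[582.0, 107.0], [585.0, -89.0], [730.0, -87.0], [726.0, 109.0]]
crate [595.4 269.5] [162.1 131.4] 79.4 [[516.0, 202.0], [645.0, 178.0], [675.0, 337.0], [546.0, 361.0]]
pent [ 596.9 -256.4] [ 90.6 188.5] 7.6 [[540.0, -169.0], [564.0, -356.0], [654.0, -344.0], [629.0, -157.0]]
large [ 368.5 -317. ] [142.6  61.7] 11.4 [[293.0, -301.0], [305.0, -361.0], [445.0, -333.0], [432.0, -273.0]]
small [402.8 199.2] [94.1 48. ] 16.4 [[351.0, 209.0], [364.0, 163.0], [455.0, 189.0], [441.0, 235.0]]
pen [386.6 334. ] [129.2  20.5] 8.5 [[321.0, 335.0], [324.0, 314.0], [452.0, 333.0], [449.0, 354.0]]
(array([ 0.29642581, -0.30712626,  0.00531776]), np.float64(0.002066073196407176))
(array([ 0.30675838, -0.36009503,  0.01217715]), np.float64(0.0037953828333504155))
top [array([298. , 224.5]), array([17., 16.]), np.float64(90.0)] [[436.6 -55.1  55. ]]
top [array([248., 216.]), array([16., 16.]), np.float64(90.0)] [[453.8  65.6  55. ]]
side [array([284., 221.]), array([16., 12.]), np.float64(0.0)] [[431.7 -67.9  55. ]]
side [array([269., 195.]), array([12., 14.]), np.float64(90.0)] [[449.7  52.7  55. ]]
```

```bash
python3 - <<'E'
from h import *
t=Cam("top")
h=cv2.cvtColor(t.im,cv2.COLOR_BGR2HSV)
for p in [(300,280),(330,200),(240,145),(275,168),(300,128),(195,240),(404,262),(110,200),(405,250),(383,186),(160,180)]: print(p,h[p[1],p[0]])
T=lambda x,y:(120+(x+.5)/2.5-.5,110+(y+.5)/2.5-.5)
q={"wide":(.018,[(303,41),(471,43.5),(471.5,150),(300,147.5)]),"crate":(.028,[(88,62),(218,89),(194,189),(57,157)]),"pent":(.018,[(553.5,117),(725.5,103),(738.5,180),(564,192)])}
for k,(z,c) in q.items():
    P=t.plane([T(*a) for a in c],z)[:,:2]*1000
    v=(P[0]-P[1]+P[3]-P[2]);print(k,np.round(P.mean(0),1),"yaw",np.degrees(np.arctan2(v[1],v[0]))-90,[round(np.linalg.norm(P[i]-P[i-1]),1) for i in range(4)])
m=cv2.inRange(h,np.array((14,40,150)),np.array((34,165,255)));m=cv2.morphologyEx(m,cv2.MORPH_OPEN,np.ones((2,2)))
cv2.imwrite("pics/m.png",m[100:310])
E
```

```text
(300, 280) [ 11 153 128]
(330, 200) [ 11 150 143]
(240, 145) [ 14 128 183]
(275, 168) [ 18 104 224]
(300, 128) [ 23  76 249]
(195, 240) [ 23  76 251]
(404, 262) [ 23  81 250]
(110, 200) [ 12 129  97]
(405, 250) [ 23  87 246]
(383, 186) [ 12 142 104]
(160, 180) [ 12 140 106]
wide [646.3   9.8] yaw 0.9943116288260825 [np.float64(118.7), np.float64(177.0), np.float64(118.4), np.float64(175.6)]
crate [602.9 262.7] yaw -11.220798965394621 [np.float64(107.6), np.float64(142.3), np.float64(109.7), np.float64(147.5)]
pent [ 597.8 -258.9] yaw 6.649098394093258 [np.float64(81.2), np.float64(181.9), np.float64(84.4), np.float64(180.8)]
```

View pics/m.png

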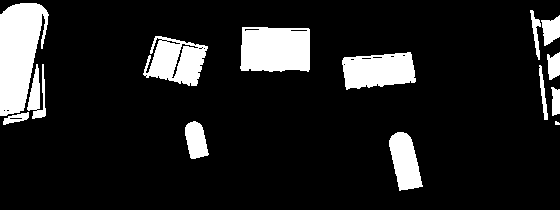

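```bash
cat > meas.py <<'E'
from h import *
H={"wide":((274,148),.018),"crate":((174,160),.028),"pent":((377,169),.018),"large":((403,260),.014),"small":((194,239),.014),"pen":((140,243),.016)}
def wmask(im):
    m=mask(im,(14,40,150),(34,165,255)); return cv2.morphologyEx(m,cv2.MORPH_OPEN,np.ones((2,2)))
def rect(t,m,c,z):
    b=min(blobs(m),key=lambda b:np.hypot(*(b.reshape(-1,2).mean(0)-c)))
    f=np.zeros_like(m);cv2.drawContours(f,[b],-1,255,-1);e=[]
    P=t.plane(b.reshape(-1,2).astype(float),z)[:,:2].astype(np.float32)*1000
    mm=cv2.moments(P); r=cv2.minAreaRect(P)
    return r,np.array([mm['m10'],mm['m01']])/mm['m00'],P
E
python3 - <<'E'
from meas import *
t=Cam("top")
for k,(c,z) in H.items():
    r,cen,P=rect(t,mask(t.im,(0,0,105),(179,70,255)) if k=="pen" else wmask(t.im),c,z)
    print(k,np.round(r[0],1),np.round(r[1],1),round(r[2],2),"centroid",np.round(cen,1))
print(bot.get_obs()["tool_pos"],R.from_rotvec(bot.get_obs()["eef_rot"]).as_matrix().round(3))
E
```

```text
wide [642.8   7.9] [122.  177.1] 0.61 centroid [644.    7.9]
crate [598.5 263.4] [144.6 116.6] 79.3 centroid [600.  259.8]
pent [ 594.1 -260.2] [ 86.5 183.9] 7.15 centroid [ 595.1 -259.4]
large [ 366.  -319.6] [141.2  60.2] 11.09 centroid [ 363.7 -320.1]
small [400.2 195.9] [92.2 46.1] 15.96 centroid [398.5 195.5]
pen [386.6 334. ] [129.2  20.5] 8.51 centroid [383.5 334.2]
[0.26077006 0.59540037 0.25033784] [[-0.916  0.401  0.   ]
 [ 0.401  0.916  0.   ]
 [-0.     0.    -1.   ]]
```

```bash
cat > plan.py <<'E'
from h import *
import sys, json
# usage: plan.py x y z jaw_deg [x y z jaw ...]  prints rows to type
o=bot.get_obs(); p=o["tool_pos"].copy(); M=R.from_rotvec(o["eef_rot"]).as_matrix()
a=np.degrees(np.arctan2(M[1,1],M[0,1])); print("at",(p*1000).round(1),"jaw",round(a,2),"tilt z",M[:,2].round(3),"w",round(o["width"],4),"t",o["clock"])
v=np.array(sys.argv[1:],float).reshape(-1,4)
for x,y,z,j in v:
    g=np.array([x,y,z]); d=(j-a+180)%360-180
    n=max(1,int(np.ceil(max(np.linalg.norm(g-p)/.055,abs(d)/9.0)))); a0=a; p0=p.copy(); rows=[]
    for i in range(1,n+1):
        w=p0+(g-p0)*i/n-p; c,s=np.cos(np.radians(a)),np.sin(np.radians(a))
        X=np.array([-s,c,0]);X=np.array([s*-1,c,0]) ; Y=np.array([c,s,0]); X=np.cross(Y,[0,0,-1.])
        r=[round(w@X,3),round(w@Y,3),round(-w[2],3)]; t=-np.radians(a0+d*i/n-a); t=round(t,3 if i==n else 2)
        p=p+r[0]*X+r[1]*Y-np.array([0,0,r[2]]); a=a-np.degrees(t); rows.append(r+[t])
    print(f"-> {x},{y},{z},{j} end {(p*1000).round(1)} {a:.2f}"); 
    for i in range(0,n,10): print("  ",json.dumps(rows[i:i+10]))
E
python3 plan.py 0.50 0.20 0.2 0 0.48 -0.2 0.15 -70 0.367 -0.321 0.08 -79
```

```text
at [260.8 595.4 250.3] jaw 66.35 tilt z [ 0.  0. -1.] w 0.085 t 0.5
-> 0.5,0.2,0.2,0.0 end [499.5 199.9 200.3] 0.00
   [[-0.042, -0.03, 0.006, 0.13], [-0.045, -0.023, 0.005, 0.13], [-0.049, -0.018, 0.006, 0.13], [-0.05, -0.012, 0.005, 0.12], [-0.051, -0.005, 0.006, 0.13], [-0.051, 0.001, 0.006, 0.13], [-0.051, 0.008, 0.005, 0.13], [-0.049, 0.015, 0.006, 0.13], [-0.047, 0.02, 0.005, 0.128]]
-> 0.48,-0.2,0.15,-70.0 end [ 480.1 -200.3  150.3] -70.01
   [[-0.05, -0.002, 0.006, 0.15], [-0.05, 0.005, 0.007, 0.16], [-0.048, 0.013, 0.006, 0.15], [-0.046, 0.02, 0.006, 0.15], [-0.043, 0.026, 0.006, 0.15], [-0.038, 0.033, 0.007, 0.16], [-0.032, 0.038, 0.006, 0.15], [-0.026, 0.043, 0.006, 0.152]]
-> 0.367,-0.321,0.08,-79.0 end [ 366.5 -320.6   80.3] -79.01
   [[-0.037, 0.019, 0.018, 0.04], [-0.036, 0.02, 0.017, 0.04], [-0.035, 0.021, 0.018, 0.04], [-0.035, 0.023, 0.017, 0.037]]
```

```bash
python3 -m pendant '[[[-0.042, -0.03, 0.006, 0.13], [-0.045, -0.023, 0.005, 0.13], [-0.049, -0.018, 0.006, 0.13], [-0.05, -0.012, 0.005, 0.12], [-0.051, -0.005, 0.006, 0.13], [-0.051, 0.001, 0.006, 0.13], [-0.051, 0.008, 0.005, 0.13], [-0.049, 0.015, 0.006, 0.13], [-0.047, 0.02, 0.005, 0.128]]]'; python3 -m pendant '[[[-0.05, -0.002, 0.006, 0.15], [-0.05, 0.005, 0.007, 0.16], [-0.048, 0.013, 0.006, 0.15], [-0.046, 0.02, 0.006, 0.15], [-0.043, 0.026, 0.006, 0.15], [-0.038, 0.033, 0.007, 0.16], [-0.032, 0.038, 0.006, 0.15], [-0.026, 0.043, 0.006, 0.152]]]'; python3 -m pendant '[[[-0.037, 0.019, 0.018, 0.04], [-0.036, 0.02, 0.017, 0.04], [-0.035, 0.021, 0.018, 0.04], [-0.035, 0.023, 0.017, 0.037],[0,0,0,0],[0,0,0,0]]]' 0.066; python3 plan.py 0.367 -.321 .04 -79
```

```text
clock: 1.62
tool_pos: [0.5003, 0.1985, 0.2005]
eef_rot: [2.226, 2.217, 0.002]
contact_force: [1.3, 0.1, -0.1]
width: 0.0854
clock: 2.62
tool_pos: [0.4801, -0.2016, 0.1506]
eef_rot: [-3.095, -0.538, -0.002]
contact_force: [1.1, -0.1, -0.6]
width: 0.0852
clock: 3.38
tool_pos: [0.3672, -0.3204, 0.0806]
eef_rot: [-3.127, -0.301, -0.001]
contact_force: [0.6, 0.5, 0.6]
width: 0.0658
at [ 367.2 -320.4   80.6] jaw -78.99 tilt z [ 0.001  0.    -1.   ] w 0.0658 t 3.375
-> 0.367,-0.321,0.04,-79.0 end [ 367.4 -321.4   39.6] -78.99
   [[-0.0, 0.001, 0.041, 0.0]]
```

```bash
python3 -m pendant '[[[0,0.001,0.04,0],[0,0,0,0]]]'; cat > snap.py <<'E'
from h import *
import sys
n=sys.argv[1]; ims=[]
for k,a in zip(("top","side"),sys.argv[2:4]):
    x,y,w=map(int,a.split(",")); x=max(0,min(560-w,x-w//2));hh=w; y=max(0,min(420-hh,y-hh//2))
    c=Cam(k); ims.append(cv2.resize(c.im[y:y+hh,x:x+w],(400,400),interpolation=cv2.INTER_CUBIC)); print(k,"origin",x,y,"scale",400/w)
cv2.imwrite(f"pics/{n}.png",np.hstack(ims))
E
python3 snap.py a1 403,260,110 311,300,130
```

```text
clock: 3.62
tool_pos: [0.3662, -0.3195, 0.0388]
eef_rot: [-3.124, -0.304, 0.006]
contact_force: [-0.1, -0.3, -0.1]
width: 0.0659
top origin 348 205 scale 3.6363636363636362
side origin 246 235 scale 3.076923076923077
```

View pics/a1.png

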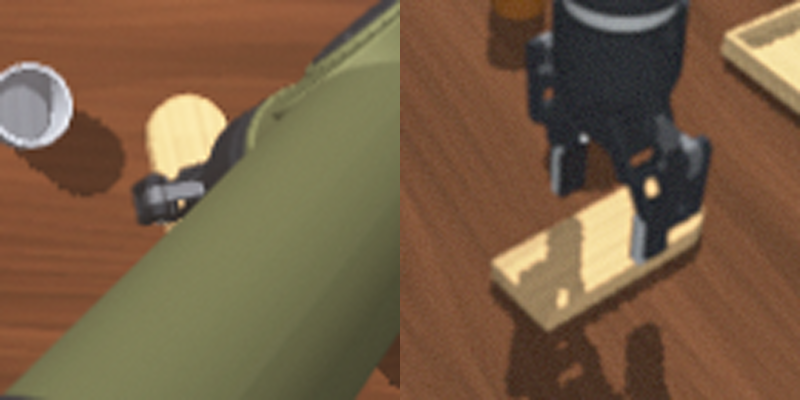

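The gripper straddles the large tablet: in the side crop the fingertips are at (325,318) and (299,297), either side of it. I'll descend carefully, watching the force.

```bash
python3 -m pendant '[[[0,0.0,0.010,0],[0,0.0,0.005,0],[0,0,0,0],[0,0,0,0]]]';python3 -m pendant '[[[0,0.0,0.003,0],[0,0,0,0],[0,0,0,0]]]';
```

```text
clock: 4.22
tool_pos: [0.3668, -0.3218, 0.0255]
eef_rot: [3.127, 0.301, 0.0]
contact_force: [-0.1, 0.4, -0.4]
width: 0.0658
clock: 4.6
tool_pos: [0.3668, -0.3217, 0.0223]
eef_rot: [-3.127, -0.301, -0.0]
contact_force: [0.3, 0.3, -0.2]
width: 0.066
```

```bash
python3 -m pendant '[[[0,0.0,0.002,0],[0,0,0,0]]]';python3 -m pendant '[[[0,0,0,0],[0,0,0,0],[0,0,0,0],[0,0,0,0]]]' 0.045
```

```text
clock: 4.85
tool_pos: [0.3667, -0.3215, 0.0202]
eef_rot: [-3.127, -0.301, 0.0]
contact_force: [-0.8, 0.1, 0.8]
width: 0.0661
clock: 5.35
tool_pos: [0.367, -0.3219, 0.0207]
eef_rot: [3.127, 0.301, 0.001]
contact_force: [-0.6, 0.7, 5.2]
width: 0.0522
```

```bash
python3 -m pendant '[[[0,0,0,0],[0,0,-0.005,0],[0,0,-0.03,0],[0,0,-0.05,0],[0,0,0,0],[0,0,0,0]]]'; python3 snap.py a2 403,260,110 311,280,150
```

```text
clock: 6.1
tool_pos: [0.3665, -0.321, 0.1048]
eef_rot: [-3.126, -0.301, -0.0]
contact_force: [0.1, -0.8, -1.1]
width: 0.0522
top origin 348 205 scale 3.6363636363636362
side origin 236 205 scale 2.6666666666666665
```

View pics/a2.png

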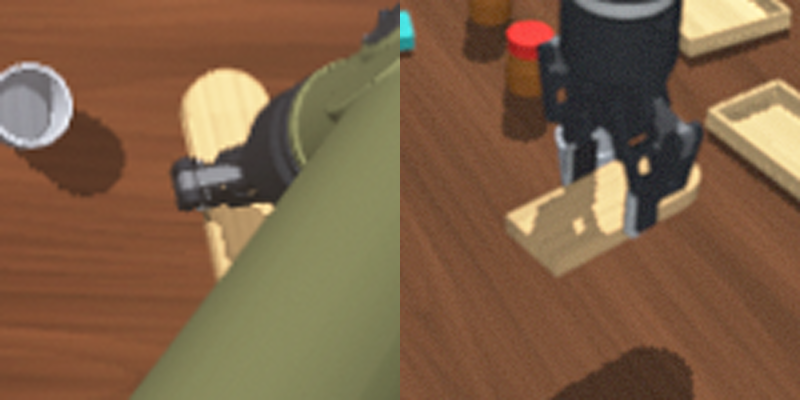

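The tablet is lifted and level (side crop centre about (463,210)). Carrying it to the wide tray.

```bash
python3 plan.py 0.5 -.16 .14 -40 0.646 .009 .1 0.7
```

```text
at [ 365.9 -320.8  104. ] jaw -79.0 tilt z [-0.002  0.001 -1.   ] w 0.0522 t 6.2
-> 0.5,-0.16,0.14,-40.0 end [ 499.8 -160.5  140. ] -39.98
   [[0.032, -0.026, -0.007, -0.14], [0.036, -0.022, -0.007, -0.13], [0.039, -0.017, -0.008, -0.14], [0.04, -0.011, -0.007, -0.13], [0.041, -0.006, -0.007, -0.141]]
-> 0.646,0.009,0.1,0.7 end [645.7   9.5 100. ] 0.70
   [[0.045, 0.001, 0.008, -0.14], [0.044, 0.006, 0.008, -0.14], [0.043, 0.013, 0.008, -0.15], [0.04, 0.02, 0.008, -0.14], [0.038, 0.024, 0.008, -0.14]]
```

```bash
python3 -m pendant '[[[0.032, -0.026, -0.007, -0.14], [0.036, -0.022, -0.007, -0.13], [0.039, -0.017, -0.008, -0.14], [0.04, -0.011, -0.007, -0.13], [0.041, -0.006, -0.007, -0.141],[0.045, 0.001, 0.008, -0.14], [0.044, 0.006, 0.008, -0.14], [0.043, 0.013, 0.008, -0.15], [0.04, 0.02, 0.008, -0.14], [0.038, 0.024, 0.008, -0.14]]]';python3 -m pendant '[[[0,0,0.03,0],[0,0,0.02,0],[0,0,0,0],[0,0,0,0]]]'; python3 snap.py a3 274,148,110 346,200,130;python3 plan.py
```

```text
clock: 7.45
tool_pos: [0.6464, 0.0095, 0.0988]
eef_rot: [-2.202, -2.238, 0.004]
contact_force: [-0.1, 0.3, 0.1]
width: 0.0519
clock: 7.95
tool_pos: [0.6468, 0.0076, 0.0518]
eef_rot: [2.209, 2.233, 0.0]
contact_force: [-0.5, -0.4, -0.8]
width: 0.0523
top origin 219 93 scale 3.6363636363636362
side origin 281 135 scale 3.076923076923077
at [647.4   8.1  52.7] jaw 0.64 tilt z [ 0.002  0.    -1.   ] w 0.0522 t 8.05
```

View pics/a3.png

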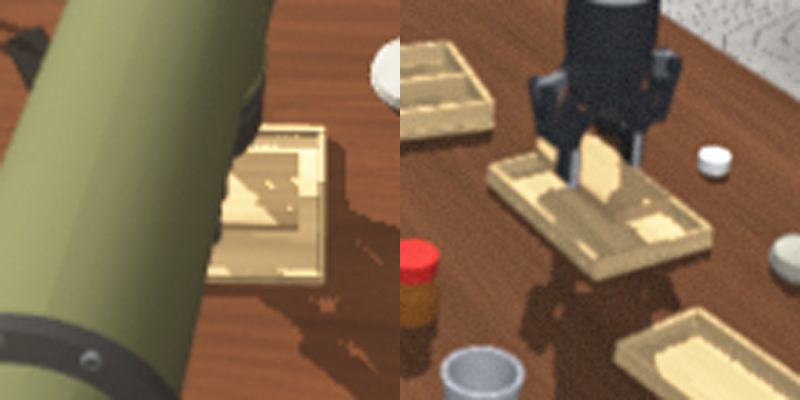

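```bash
python3 - <<'E'
from h import *
t=Cam("top")
f=lambda x,y:(219+(x+.5)/3.636-.5,93+(y+.5)/3.636-.5)
print(t.plane([f(298,153),f(298,228)],.046)*1000)
E
```

```text
[[672.28582063 -56.67126646  46.        ]
 [616.26366469 -57.7887685   46.        ]]
```

The held tablet's square end is at y = -57 mm, so it sits about 4 mm too far +y. I'll correct that while lowering.

```bash
python3 -m pendant '[[[-0.003,0.001,0.012,0],[0,0,0.008,0],[0,0,0.005,0],[0,0,0,0],[0,0,0,0]]]'; python3 -m pendant '[[[0,0,0.001,0],[0,0,0,0]]]'
```

```text
clock: 8.72
tool_pos: [0.6476, 0.0057, 0.0261]
eef_rot: [-2.208, -2.235, 0.0]
contact_force: [-0.4, -0.4, -1.2]
width: 0.0522
clock: 8.98
tool_pos: [0.6477, 0.0057, 0.0258]
eef_rot: [-2.208, -2.235, -0.0]
contact_force: [-1.5, 0.6, 3.1]
width: 0.052
```

```bash
python3 -m pendant '[[[0,0,0,0],[0,0,0,0],[0,0,0,0],[0,0,-0.03,0],[0,0,-0.05,0],[0,0,-0.05,0]]]' 0.064; python3 plan.py 0.5 0.15 0.15 50 0.4 0.198 .08 106
```

```text
clock: 9.72
tool_pos: [0.6473, 0.0056, 0.1564]
eef_rot: [-2.208, -2.234, 0.001]
contact_force: [1.1, -0.1, -0.6]
width: 0.0639
at [647.3   5.6 156.4] jaw 0.68 tilt z [-0.001 -0.    -1.   ] w 0.0639 t 9.725
-> 0.5,0.15,0.15,50.0 end [500.6 150.  150.4] 50.01
   [[0.024, -0.024, 0.001, -0.14], [0.028, -0.021, 0.001, -0.15], [0.03, -0.016, 0.001, -0.14], [0.032, -0.012, 0.001, -0.14], [0.034, -0.007, 0.001, -0.15], [0.034, -0.002, 0.001, -0.141]]
-> 0.4,0.198,0.08,106.0 end [399.5 198.   80.4] 105.99
   [[0.015, -0.004, 0.01, -0.14], [0.016, -0.002, 0.01, -0.14], [0.016, 0.001, 0.01, -0.14], [0.016, 0.002, 0.01, -0.14], [0.015, 0.005, 0.01, -0.14], [0.014, 0.007, 0.01, -0.14], [0.014, 0.009, 0.01, -0.137]]
```

To have both half-round ends point the same way, I'll grasp the small tablet with the jaw at -74°.

```bash
python3 plan.py 0.5 0.15 0.15 -50 0.4 0.198 .08 -74
```

```text
at [647.3   5.6 156.4] jaw 0.68 tilt z [-0.001 -0.    -1.   ] w 0.0639 t 9.725
-> 0.5,0.15,0.15,-50.0 end [500.3 149.6 150.4] -50.02
   [[0.024, -0.024, 0.001, 0.15], [0.021, -0.028, 0.001, 0.14], [0.016, -0.03, 0.001, 0.15], [0.012, -0.032, 0.001, 0.15], [0.007, -0.034, 0.001, 0.15], [0.001, -0.034, 0.001, 0.145]]
-> 0.4,0.198,0.08,-74.0 end [400.2 197.6  80.4] -73.97
   [[-0.015, -0.034, 0.023, 0.14], [-0.02, -0.031, 0.024, 0.14], [-0.024, -0.028, 0.023, 0.138]]
```

```bash
python3 -m pendant '[[[0.024, -0.024, 0.001, 0.15], [0.021, -0.028, 0.001, 0.14], [0.016, -0.03, 0.001, 0.15], [0.012, -0.032, 0.001, 0.15], [0.007, -0.034, 0.001, 0.15], [0.001, -0.034, 0.001, 0.145]]]'; python3 -m pendant '[[[-0.015, -0.034, 0.023, 0.14], [-0.02, -0.031, 0.024, 0.14], [-0.024, -0.028, 0.023, 0.138],[0,0,0,0],[0,0,0,0]]]' 0.060; python3 plan.py 0.4005 0.1975 .042 -74
python3 - <<'E'
from meas import *
t=Cam("top")
r,cen,P=rect(t,wmask(t.im),(195,239),.014); print(r,cen)
cv2.imwrite("pics/t1.png",t.im)
E
```

```text
clock: 10.48
tool_pos: [0.4997, 0.1504, 0.1493]
eef_rot: [-2.955, -1.067, -0.001]
contact_force: [0.1, 0.5, -0.0]
width: 0.064
clock: 11.1
tool_pos: [0.4015, 0.1976, 0.0799]
eef_rot: [-3.11, -0.439, -0.003]
contact_force: [0.1, 0.2, -0.6]
width: 0.0599
at [401.5 197.6  79.9] jaw -73.92 tilt z [ 0.002  0.001 -1.   ] w 0.0599 t 11.1
-> 0.4005,0.1975,0.042,-74.0 end [400.6 197.3  41.9] -73.98
   [[-0.001, -0.0, 0.038, 0.001]]
((384.0516052246094, 186.70721435546875), (54.9348030090332, 39.19794464111328), 20.843008041381836) [383.81344245 187.12871412]
```

View pics/t1.png

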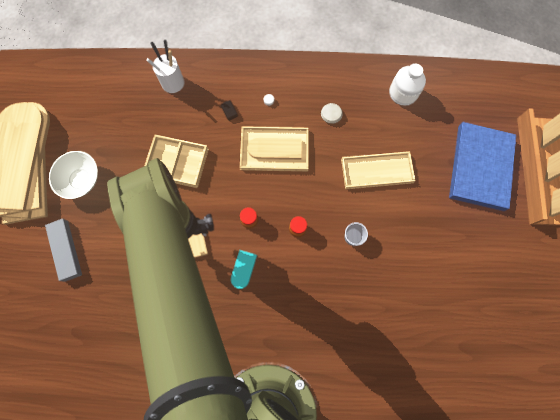

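The large tablet lies in the wide tray at about (275,146). I'll crop it to measure its pose, and check the small tablet grasp in the side view.

```bash
python3 -m pendant '[[[-0.001,0,0.030,0],[0,0,0.01,0],[0,0,0,0]]]'; python3 snap.py a4 275,148,80 231,185,100
```

```text
clock: 11.52
tool_pos: [0.4, 0.1967, 0.0392]
eef_rot: [3.11, 0.436, -0.001]
contact_force: [-0.2, 0.9, 0.2]
width: 0.0599
top origin 235 108 scale 5.0
side origin 181 135 scale 4.0
```

View pics/a4.png

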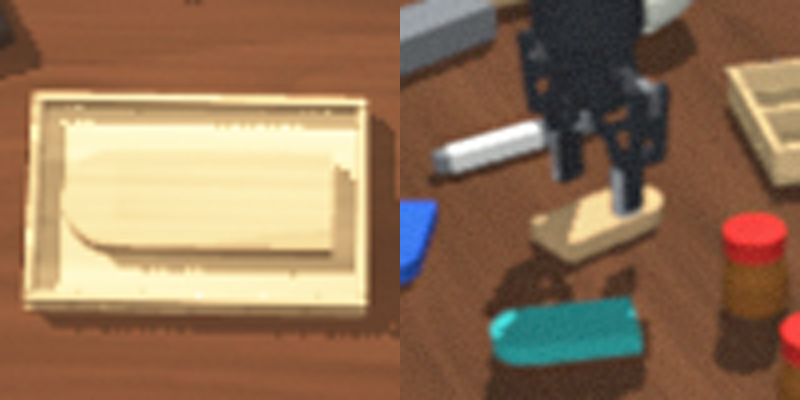

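```bash
python3 -m pendant '[[[0,0,0.010,0],[0,0,0.005,0],[0,0,0,0],[0,0,0,0]]]';python3 -m pendant '[[[0,0.0,0.003,0],[0,0,0,0]]]'; python3 -m pendant '[[[0,0,0,0],[0,0,0,0],[0,0,0,0],[0,0,0,0]]]' 0.036; python3 -m pendant '[[[0,0,-0.003,0],[0,0,-0.03,0],[0,0,-0.05,0],[0,0,0,0],[0,0,0,0]]]'
python3 snap.py a5 275,148,80 231,175,110
python3 - <<'E'
from h import *
t=Cam("top")
f=lambda x,y:(235+(x+.5)/5-.5,108+(y+.5)/5-.5)
print(t.plane([f(333,153),f(332,248),f(64,185),f(110,247)],.019)*1000)
E
```

```text
clock: 12.12
tool_pos: [0.3996, 0.1973, 0.0244]
eef_rot: [3.111, 0.438, 0.0]
contact_force: [-0.1, 0.2, -0.4]
width: 0.06
clock: 12.38
tool_pos: [0.3994, 0.1973, 0.0212]
eef_rot: [3.111, 0.438, -0.0]
contact_force: [-0.1, 0.8, -0.4]
width: 0.06
clock: 12.88
tool_pos: [0.3999, 0.1975, 0.0217]
eef_rot: [-3.11, -0.438, -0.001]
contact_force: [-0.3, -1.6, 5.0]
width: 0.0423
clock: 13.5
tool_pos: [0.399, 0.1971, 0.1038]
eef_rot: [3.111, 0.438, -0.001]
contact_force: [-0.1, -0.1, -0.8]
width: 0.0422
top origin 235 108 scale 5.0
side origin 176 120 scale 3.6363636363636362
[[674.37331621 -59.55709634  19.        ]
 [621.57712862 -60.07871412  19.        ]
 [651.81184193  79.78612336  19.        ]
 [618.28332422  54.23011121  19.        ]]
```

View pics/a5.png

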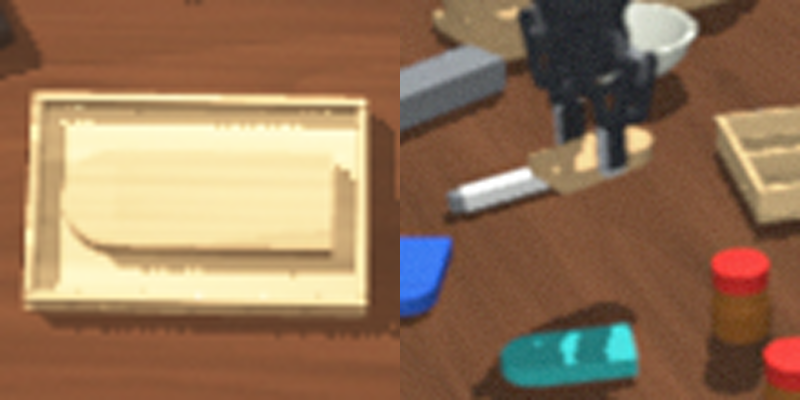

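The large tablet measures centre (647.5, 10), length 139.6 mm, yaw about 1° relative to the tray's long side. The small tablet is lifted and held. Carrying it over.

```bash
python3 plan.py 0.52 .12 .14 -35 0.6475 .008 .09 0.9
```

```text
at [398.5 196.7 102.9] jaw -73.97 tilt z [-0.002 -0.002 -1.   ] w 0.042 t 13.65
-> 0.52,0.12,0.14,-35.0 end [520.4 119.7 139.9] -35.01
   [[0.019, 0.021, -0.007, -0.14], [0.016, 0.024, -0.008, -0.13], [0.013, 0.026, -0.007, -0.14], [0.009, 0.027, -0.008, -0.13], [0.005, 0.029, -0.007, -0.14]]
-> 0.6475,0.008,0.09,0.9 end [647.7   8.3  89.9] 0.92
   [[-0.005, 0.042, 0.012, -0.16], [-0.011, 0.041, 0.013, -0.15], [-0.017, 0.039, 0.012, -0.16], [-0.023, 0.035, 0.013, -0.157]]
```

```bash
python3 -m pendant '[[[0.019, 0.021, -0.007, -0.14], [0.016, 0.024, -0.008, -0.13], [0.013, 0.026, -0.007, -0.14], [0.009, 0.027, -0.008, -0.13], [0.005, 0.029, -0.007, -0.14],[-0.005, 0.042, 0.012, -0.16], [-0.011, 0.041, 0.013, -0.15], [-0.017, 0.039, 0.012, -0.16], [-0.023, 0.035, 0.013, -0.157],[0,0,0,0]]]'; python3 -m pendant '[[[0,0,0.03,0],[0,0,0,0],[0,0,0,0]]]'; python3 plan.py; python3 snap.py a6 275,148,80 346,195,110
```

```text
clock: 14.9
tool_pos: [0.6485, 0.0044, 0.0882]
eef_rot: [-2.209, -2.234, 0.008]
contact_force: [-1.2, 0.2, -0.1]
width: 0.0423
clock: 15.28
tool_pos: [0.6485, 0.0096, 0.0617]
eef_rot: [-2.203, -2.239, 0.0]
contact_force: [-0.7, 0.0, -0.2]
width: 0.0424
at [648.5   9.6  61.7] jaw 0.94 tilt z [-0.  0. -1.] w 0.0424 t 15.275
top origin 235 108 scale 5.0
side origin 291 140 scale 3.6363636363636362
```

View pics/a6.png

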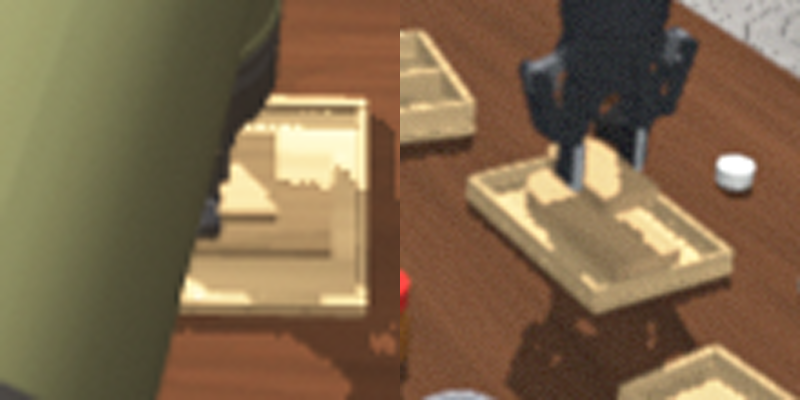

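```bash
python3 - <<'E'
from h import *
t=Cam("top")
f=lambda x,y:(235+(x+.5)/5-.5,108+(y+.5)/5-.5)
print(t.plane([f(276,133),f(276,216)],.0545)*1000)
print(t.plane([f(331,248)],.019)*1000)
E
```

```text
[[669.01986762 -29.0379498   54.5       ]
 [624.16553739 -30.2372989   54.5       ]]
[[621.55919202 -59.56395415  19.        ]]
```

```bash
python3 -m pendant '[[[-0.005,0,0.008,0],[0,0,0.007,0],[0,0,0.004,0],[0,0,0,0],[0,0,0,0]]]'; python3 -m pendant '[[[0,0,0.002,0],[0,0,0,0]]]'
```

```text
clock: 16.05
tool_pos: [0.6489, 0.004, 0.0424]
eef_rot: [2.203, 2.239, 0.0]
contact_force: [1.1, -0.3, 0.1]
width: 0.0422
clock: 16.3
tool_pos: [0.6492, 0.004, 0.0409]
eef_rot: [2.203, 2.239, 0.001]
contact_force: [-0.6, 0.6, 1.2]
width: 0.0421
```

```bash
python3 -m pendant '[[[0,-0.001,0,0],[0,0,0.001,0],[0,0,0,0]]]';python3 -m pendant '[[[0,0,0,0],[0,0,0,0],[0,0,0,0],[0,0,-0.03,0],[0,0,-0.05,0],[0,0,-0.02,0]]]' 0.056; python3 plan.py .53 .22 .16 -45 0.386 .336 .08 -82.5
```

```text
clock: 16.68
tool_pos: [0.6485, 0.0039, 0.0408]
eef_rot: [2.203, 2.239, 0.002]
contact_force: [-0.8, -0.5, 7.6]
width: 0.0425
clock: 17.42
tool_pos: [0.6493, 0.0036, 0.1424]
eef_rot: [2.202, 2.237, 0.005]
contact_force: [0.1, -0.4, 0.3]
width: 0.0561
at [649.3   3.6 142.4] jaw 0.9 tilt z [ 0.004  0.    -1.   ] w 0.0561 t 17.425
-> 0.53,0.22,0.16,-45.0 end [530.3 220.  160.4] -44.99
   [[0.036, -0.019, -0.003, 0.13], [0.034, -0.024, -0.003, 0.14], [0.03, -0.029, -0.003, 0.13], [0.026, -0.031, -0.003, 0.13], [0.021, -0.035, -0.003, 0.14], [0.017, -0.038, -0.003, 0.131]]
-> 0.386,0.336,0.08,-82.5 end [386.4 336.2  80.4] -82.52
   [[-0.004, -0.037, 0.016, 0.13], [-0.009, -0.036, 0.016, 0.13], [-0.013, -0.034, 0.016, 0.13], [-0.018, -0.033, 0.016, 0.13], [-0.021, -0.03, 0.016, 0.135]]
```

```bash
python3 plan.py .53 .22 .16 50 0.386 .336 .08 97.5
```

```text
at [649.3   3.6 142.4] jaw 0.9 tilt z [ 0.004  0.    -1.   ] w 0.0561 t 17.425
-> 0.53,0.22,0.16,50.0 end [530.2 220.5 160.4] 50.01
   [[0.036, -0.019, -0.003, -0.14], [0.039, -0.014, -0.003, -0.15], [0.041, -0.008, -0.003, -0.14], [0.041, -0.003, -0.003, -0.14], [0.041, 0.003, -0.003, -0.14], [0.04, 0.01, -0.003, -0.147]]
-> 0.386,0.336,0.08,97.5 end [386.5 336.   80.4] 97.50
   [[0.031, -0.001, 0.013, -0.14], [0.03, 0.004, 0.014, -0.14], [0.03, 0.008, 0.013, -0.13], [0.029, 0.011, 0.014, -0.14], [0.026, 0.016, 0.013, -0.14], [0.024, 0.019, 0.013, -0.139]]
```

```bash
python3 -m pendant '[[[0.036, -0.019, -0.003, -0.14], [0.039, -0.014, -0.003, -0.15], [0.041, -0.008, -0.003, -0.14], [0.041, -0.003, -0.003, -0.14], [0.041, 0.003, -0.003, -0.14], [0.04, 0.01, -0.003, -0.147]]]'; python3 -m pendant '[[[0.031, -0.001, 0.013, -0.14], [0.03, 0.004, 0.014, -0.14], [0.03, 0.008, 0.013, -0.13], [0.029, 0.011, 0.014, -0.14], [0.026, 0.016, 0.013, -0.14], [0.024, 0.019, 0.013, -0.139],[0,0,0,0],[0,0,0,0]]]' 0.036; python3 plan.py .3865 .336 .045 97.5; python3 snap.py a7 275,148,80 210,165,100
python3 - <<'E'
from h import *
t=Cam("top"); cv2.imwrite("pics/t2.png",cv2.resize(t.im[120:180,230:320],None,fx=8,fy=8,interpolation=cv2.INTER_CUBIC))
E
```

```text
clock: 18.18
tool_pos: [0.5275, 0.2216, 0.1567]
eef_rot: [-1.067, -2.954, 0.001]
contact_force: [0.3, 0.3, -1.0]
width: 0.0559
clock: 19.18
tool_pos: [0.3854, 0.3356, 0.0772]
eef_rot: [-0.203, 3.135, -0.001]
contact_force: [0.3, -0.7, 0.6]
width: 0.0362
at [385.4 335.6  77.2] jaw 97.43 tilt z [ 0.    -0.001 -1.   ] w 0.0362 t 19.175
-> 0.3865,0.336,0.045,97.5 end [386.4 335.8  45.2] 97.48
   [[-0.001, 0.0, 0.032, -0.001]]
top origin 235 108 scale 5.0
side origin 160 115 scale 4.0
```

View pics/a7.png

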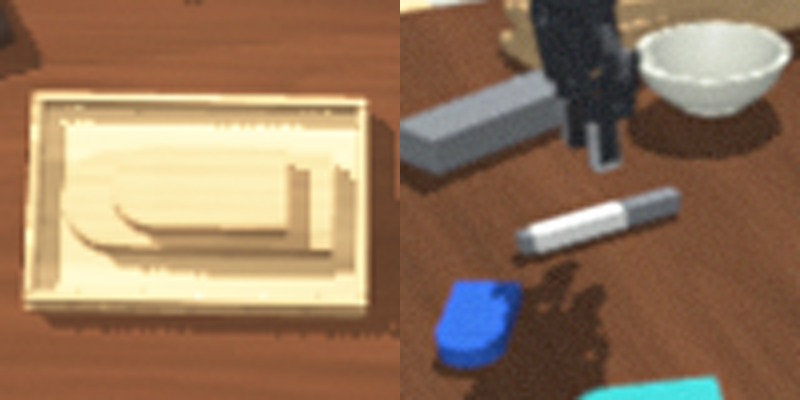

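View pics/t2.png

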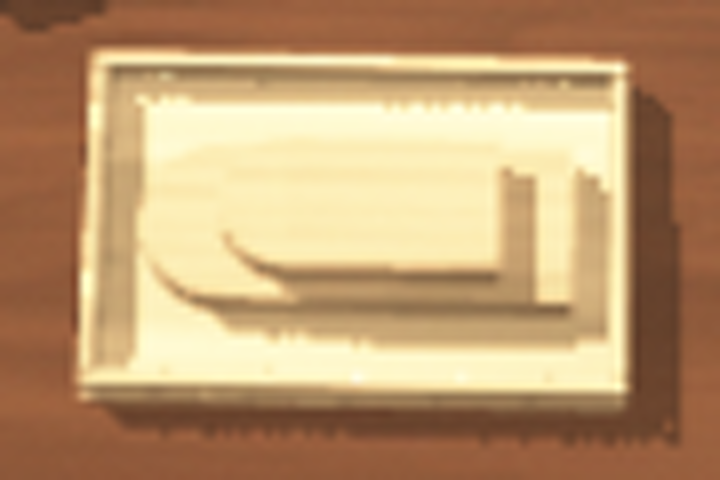

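```bash
python3 - <<'E'
from h import *
t=Cam("top")
f=lambda x,y:(230+(x+.5)/8-.5,120+(y+.5)/8-.5)
print("small R,L,near1,near2",np.round(t.plane([f(500,220),f(221,215),f(497,273),f(290,271)],.033)*1000,1))
print("large",np.round(t.plane([f(574,230),f(143,220),f(570,305),f(210,299)],.019)*1000,1))
# pen: edges of barrel
m=mask(t.im,(0,0,105),(179,70,255)); 
E
```

```text
small R,L,near1,near2 [[643.1 -36.1  33. ]
 [641.8  53.2  33. ]
 [625.  -35.6  33. ]
 [623.4  30.3  33. ]]
large [[646.1 -60.4  19. ]
 [645.   79.3  19. ]
 [620.2 -59.6  19. ]
 [618.4  56.3  19. ]]
```

Tablets check out: small centre (646, 8.6) against large (646, 9.5), yaws 1.4° and 0.9°. Next the pen.

```bash
python3 -m pendant '[[[-0.001,0,0.030,0],[0,0,0.005,0],[0,0,0,0],[0,0,0,0]]]'; python3 snap.py a8 140,243,80 210,165,90
```

```text
clock: 19.88
tool_pos: [0.3865, 0.3368, 0.0433]
eef_rot: [-0.205, 3.134, 0.002]
contact_force: [0.2, 0.7, 0.5]
width: 0.0359
top origin 100 203 scale 5.0
side origin 165 120 scale 4.444444444444445
```

View pics/a8.png

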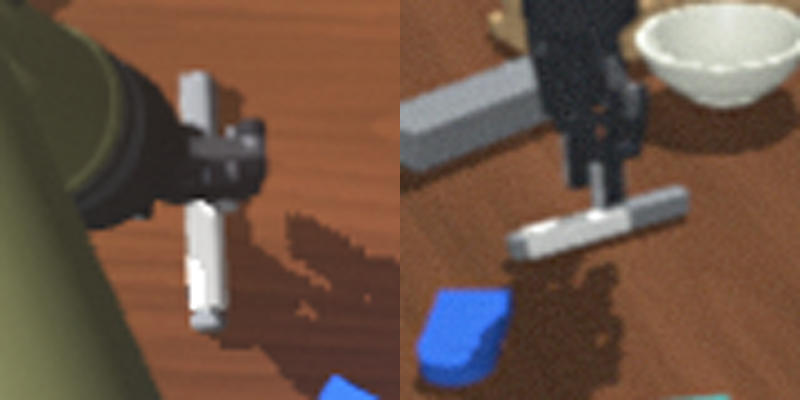

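```bash
python3 - <<'E'
from h import *
s=Cam("side");o=bot.get_obs();p=o["tool_pos"];j=R.from_rotvec(o["eef_rot"]).as_matrix()[:,1]
sg=-np.sign(j[1])
for h in (.018,.008):
  for z in(.026,.016,.003,0): q=p+sg*h*j; q[2]=z; u=s.proj([q])[0]; print(h,z,u.round(1),"crop",((u-[165,120])*4.444).round(0))
E
```

```text
0.018 0.026 [211.5 166.3] crop [207. 206.]
0.018 0.016 [211.8 169.4] crop [208. 219.]
0.018 0.003 [212.1 173.3] crop [209. 237.]
0.018 0 [212.2 174.3] crop [210. 241.]
0.008 0.026 [210. 165.] crop [200. 200.]
0.008 0.016 [210.2 168.1] crop [201. 214.]
0.008 0.003 [210.6 172. ] crop [203. 231.]
0.008 0 [210.6 172.9] crop [203. 235.]
```

Projections agree: the pen's near lower edge is at crop row 235, as it would be if centred under the tool. Descending.

```bash
python3 -m pendant '[[[0,0,0.012,0],[0,0,0.007,0],[0,0,0,0],[0,0,0,0]]]'; python3 -m pendant '[[[0,0,0,0],[0,0,0,0],[0,0,0,0],[0,0,0,0]]]' 0.006;  python3 -m pendant '[[[0,0,-0.003,0],[0,0,-0.03,0],[0,0,-0.05,0],[0,0,-0.02,0],[0,0,0,0]]]'; python3 snap.py a9 140,243,100 210,155,100; python3 plan.py .55 .2 .17 55 .64 -.1 .17 10 0.5965 -.259 .09 7
```

```text
clock: 20.52
tool_pos: [0.3859, 0.3364, 0.0232]
eef_rot: [0.206, -3.135, 0.0]
contact_force: [0.7, 0.1, 0.4]
width: 0.0362
clock: 21.02
tool_pos: [0.3862, 0.3367, 0.0238]
eef_rot: [-0.206, 3.134, 0.001]
contact_force: [-0.4, -0.7, 3.5]
width: 0.0143
clock: 21.65
tool_pos: [0.3866, 0.337, 0.1278]
eef_rot: [-0.206, 3.132, 0.003]
contact_force: [0.0, 1.6, -0.9]
width: 0.014
top origin 90 193 scale 4.0
side origin 160 105 scale 4.0
at [385.3 335.8 125.2] jaw 97.52 tilt z [-0.001 -0.001 -1.   ] w 0.0144 t 21.75
-> 0.55,0.2,0.17,55.0 end [550.2 200.2 170.2] 55.01
   [[-0.029, -0.031, -0.009, 0.15], [-0.034, -0.027, -0.009, 0.15], [-0.037, -0.021, -0.009, 0.15], [-0.039, -0.016, -0.009, 0.14], [-0.042, -0.009, -0.009, 0.152]]
-> 0.64,-0.1,0.17,10.0 end [ 640.3 -100.   170.2] 10.03
   [[-0.041, -0.032, 0.0, 0.13], [-0.045, -0.027, 0.0, 0.13], [-0.048, -0.021, 0.0, 0.13], [-0.05, -0.014, 0.0, 0.13], [-0.052, -0.008, 0.0, 0.13], [-0.052, -0.001, 0.0, 0.135]]
-> 0.5965,-0.259,0.09,7.0 end [ 596.3 -258.7   90.2] 6.99
   [[-0.037, -0.018, 0.02, 0.01], [-0.038, -0.017, 0.02, 0.02], [-0.037, -0.017, 0.02, 0.01], [-0.038, -0.016, 0.02, 0.013]]
```

View pics/a9.png

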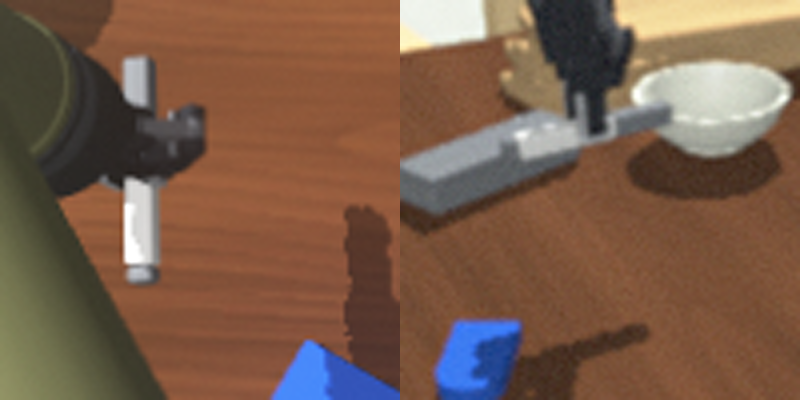

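The pen is lifted level, at side crop (590,130). Carrying it to the narrow tray.

```bash
python3 -m pendant '[[[-0.029, -0.031, -0.009, 0.15], [-0.034, -0.027, -0.009, 0.15], [-0.037, -0.021, -0.009, 0.15], [-0.039, -0.016, -0.009, 0.14], [-0.042, -0.009, -0.009, 0.152]]]'; python3 -m pendant '[[[-0.041, -0.032, 0.0, 0.13], [-0.045, -0.027, 0.0, 0.13], [-0.048, -0.021, 0.0, 0.13], [-0.05, -0.014, 0.0, 0.13], [-0.052, -0.008, 0.0, 0.13], [-0.052, -0.001, 0.0, 0.135],[-0.037, -0.018, 0.02, 0.01], [-0.038, -0.017, 0.02, 0.02], [-0.037, -0.017, 0.02, 0.01], [-0.038, -0.016, 0.02, 0.013]]]'; python3 -m pendant '[[[0,0,0.03,0],[0,0,0,0],[0,0,0,0]]]'; python3 snap.py b1 377,169,100 392,260,120; python3 plan.py 0.5965 -.2585 .029 7
```

```text
clock: 22.38
tool_pos: [0.5506, 0.1994, 0.1693]
eef_rot: [-0.951, -2.991, 0.004]
contact_force: [-0.4, 0.1, -1.5]
width: 0.0142
clock: 23.62
tool_pos: [0.5951, -0.2588, 0.0883]
eef_rot: [-2.08, -2.35, 0.003]
contact_force: [0.5, -0.3, -0.5]
width: 0.0142
clock: 24.0
tool_pos: [0.5971, -0.2573, 0.0611]
eef_rot: [-2.08, -2.353, 0.0]
contact_force: [-0.1, 0.3, -0.8]
width: 0.0142
top origin 327 119 scale 4.0
side origin 332 200 scale 3.3333333333333335
at [ 598.  -257.5   62.3] jaw 7.08 tilt z [ 0.002 -0.    -1.   ] w 0.0142 t 24.1
-> 0.5965,-0.2585,0.029,7.0 end [ 596.1 -258.8   29.3] 7.02
   [[-0.001, -0.002, 0.033, 0.001]]
```

View pics/b1.png

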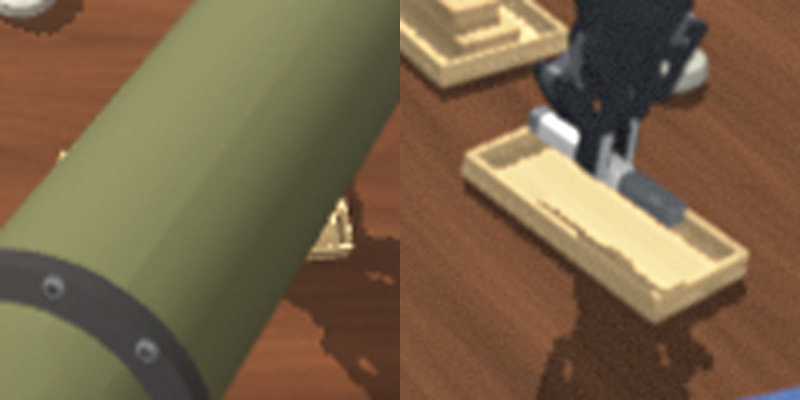

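```bash
python3 -m pendant '[[[-0.001,-0.001,0.020,0],[0,0,0.010,0],[0,0,0.002,0],[0,0,0,0],[0,0,0,0]]]'; python3 -m pendant '[[[0,0,0.001,0],[0,0,0,0]]]'
```

```text
clock: 24.72
tool_pos: [0.5959, -0.2591, 0.0289]
eef_rot: [-2.082, -2.353, 0.0]
contact_force: [-0.2, 0.2, -0.8]
width: 0.0142
clock: 24.98
tool_pos: [0.5959, -0.2592, 0.0289]
eef_rot: [-2.082, -2.352, -0.001]
contact_force: [-2.1, 2.6, 4.1]
width: 0.0139
```

```bash
python3 -m pendant '[[[0,0,0,0],[0,0,0,0],[0,0,0,0],[0,0,-0.03,0],[0,0,-0.05,0],[0,0,-0.02,0]]]' 0.034; python3 plan.py .5 -.12 .15 0 .437 -.055 .11 -11.2
```

```text
clock: 25.72
tool_pos: [0.5974, -0.2602, 0.1315]
eef_rot: [2.079, 2.349, 0.003]
contact_force: [0.4, -0.6, 0.4]
width: 0.0338
at [ 597.4 -260.2  131.5] jaw 6.98 tilt z [ 0.004 -0.002 -1.   ] w 0.0338 t 25.725
-> 0.5,-0.12,0.15,0.0 end [ 500.3 -120.2  150.5] -0.01
   [[0.038, -0.02, -0.005, 0.03], [0.037, -0.021, -0.004, 0.03], [0.036, -0.022, -0.005, 0.03], [0.036, -0.023, -0.005, 0.032]]
-> 0.437,-0.055,0.11,-11.2 end [437.4 -54.9 110.5] -11.18
   [[0.033, -0.032, 0.02, 0.1], [0.029, -0.034, 0.02, 0.095]]
```

```bash
python3 -m pendant '[[[0.038, -0.02, -0.005, 0.03], [0.037, -0.021, -0.004, 0.03], [0.036, -0.022, -0.005, 0.03], [0.036, -0.023, -0.005, 0.032],[0.033, -0.032, 0.02, 0.1], [0.029, -0.034, 0.02, 0.095],[0,0,0,0],[0,0,0,0]]]' 0.07; python3 snap.py b2 377,169,100 290,220,120; python3 plan.py .4375 -.055 .09 -11.2
```

```text
clock: 26.72
tool_pos: [0.4366, -0.0543, 0.1076]
eef_rot: [2.426, 1.995, 0.001]
contact_force: [0.3, -0.6, -0.2]
width: 0.0699
top origin 327 119 scale 4.0
side origin 230 160 scale 3.3333333333333335
at [437.2 -55.  108. ] jaw -11.23 tilt z [ 0.002 -0.001 -1.   ] w 0.0699 t 26.825
-> 0.4375,-0.055,0.09,-11.2 end [437.2 -55.   90. ] -11.18
   [[0.0, 0.0, 0.018, -0.001]]
```

View pics/b2.png

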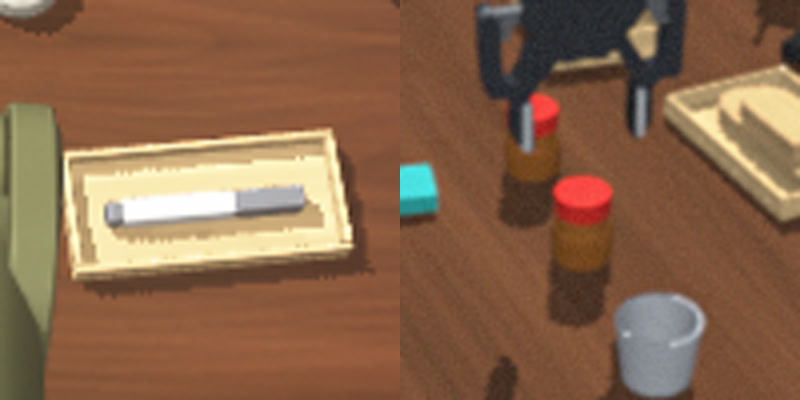

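The pen lies centred in its tray, top crop (205,205). The fingers are symmetric about the jar at side crop (582,225). Descending on it.

```bash
python3 -m pendant '[[[0,0,0.020,0],[0,0,0.02,0],[0,0,0.02,0],[0,0,0.018,0],[0,0,0,0],[0,0,0,0]]]'; python3 snap.py b3 298,225,100 290,220,90; python3 plan.py
```

```text
clock: 27.58
tool_pos: [0.4369, -0.0546, 0.03]
eef_rot: [2.427, 1.993, 0.001]
contact_force: [0.4, 0.4, 0.1]
width: 0.07
top origin 248 175 scale 4.0
side origin 245 175 scale 4.444444444444445
at [437.  -54.2  30.2] jaw -11.19 tilt z [ 0.002  0.    -1.   ] w 0.0699 t 27.675
```

View pics/b3.png

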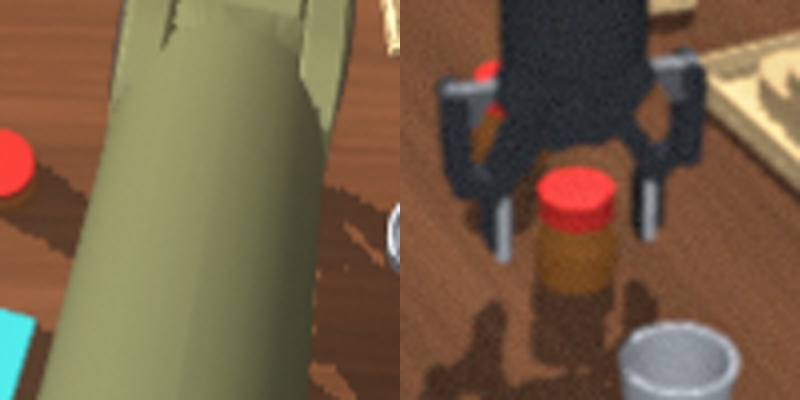

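```bash
python3 -m pendant '[[[0,0,0.004,0],[0,0,0,0],[0,0,0,0]]]' 0.052; python3 -m pendant '[[[0,0,0,0],[0,0,0,0],[0,0,0,0],[0,0,0,0]]]' 0.034; python3 snap.py b4 298,225,100 290,220,90
```

```text
clock: 28.05
tool_pos: [0.436, -0.0539, 0.0254]
eef_rot: [-2.427, -1.995, -0.0]
contact_force: [0.1, 1.0, -0.4]
width: 0.0522
clock: 28.55
tool_pos: [0.4365, -0.054, 0.0259]
eef_rot: [2.427, 1.994, 0.001]
contact_force: [-0.9, 0.2, 4.2]
width: 0.0421
top origin 248 175 scale 4.0
side origin 245 175 scale 4.444444444444445
```

View pics/b4.png

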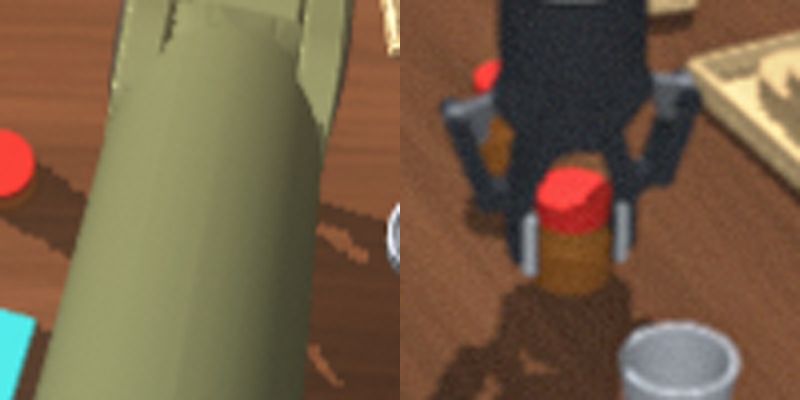

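```bash
python3 -m pendant '[[[0,0,-0.005,0],[0,0,-0.03,0],[0,0,-0.05,0],[0,0,-0.03,0],[0,0,0,0]]]'; python3 plan.py .55 .12 .14 -11.2 .597 .230 .11 -11.2
```

```text
clock: 29.28
tool_pos: [0.4376, -0.0539, 0.1426]
eef_rot: [2.425, 1.993, 0.008]
contact_force: [-0.1, -0.5, -1.5]
width: 0.0417
at [437.6 -53.9 142.6] jaw -11.17 tilt z [ 0.005  0.001 -1.   ] w 0.0417 t 29.275
-> 0.55,0.12,0.14,-11.2 end [550.4 119.5 139.6] -11.22
   [[0.048, 0.019, 0.001, 0.0], [0.048, 0.019, 0.0, 0.0], [0.048, 0.019, 0.001, 0.0], [0.048, 0.02, 0.001, 0.001]]
-> 0.597,0.23,0.11,-11.2 end [596.7 229.6 109.6] -11.22
   [[0.039, 0.008, 0.01, -0.0], [0.039, 0.008, 0.01, -0.0], [0.039, 0.008, 0.01, -0.0]]
```

```bash
python3 -m pendant '[[[0.02,0.008,0,0],[0.04, 0.016, 0.001, 0.0], [0.048, 0.019, 0.0, 0.0], [0.048, 0.019, 0.001, 0.0], [0.036, 0.015, 0.001, 0.001],[0.039, 0.008, 0.01, 0.0], [0.039, 0.008, 0.01, 0.0], [0.025, 0.005, 0.01, 0.0],[0.014,0.003,0,0],[0,0,0,0]]]'; python3 -m pendant '[[[0,0,0.03,0],[0,0,0,0],[0,0,0,0]]]'; python3 snap.py b5 175,161,90 287,160,110; python3 plan.py .597 .230 .035 -11.2
```

```text
clock: 30.52
tool_pos: [0.5945, 0.2307, 0.106]
eef_rot: [-2.426, -1.995, 0.003]
contact_force: [-1.0, 0.2, -0.9]
width: 0.0418
clock: 30.9
tool_pos: [0.5954, 0.2287, 0.0783]
eef_rot: [2.429, 1.992, 0.001]
contact_force: [0.6, 0.5, -0.8]
width: 0.0419
top origin 130 116 scale 4.444444444444445
side origin 232 105 scale 3.6363636363636362
at [595.9 229.3  78.9] jaw -11.27 tilt z [ 0.002  0.001 -1.   ] w 0.0418 t 31.0
-> 0.597,0.23,0.035,-11.2 end [597.  230.1  34.9] -11.22
   [[0.001, 0.001, 0.044, -0.001]]
```

View pics/b5.png

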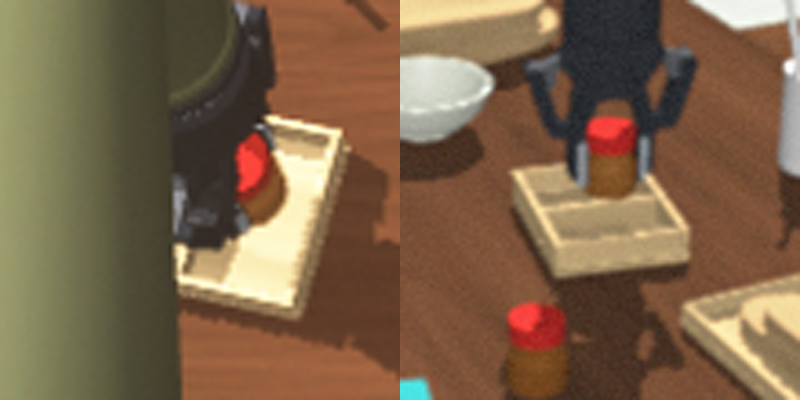

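```bash
python3 - <<'E'
from h import *
s=Cam("side");t=Cam("top")
for p in [(.597,.230,.028),(.6,.252,.028),(.592,.208,.028),(.6035,.2635,.028),(.5965,.2291,.028),(.5895,.1943,.028),(.5828,.2,.028)]:
    print(p,((s.proj([p])[0]-[232,105])*3.636).round(0),((t.proj([p])[0]-[130,116])*4.444).round(0))
E
```

```text
(0.597, 0.23, 0.028) [208. 216.] [256. 203.]
(0.6, 0.252, 0.028) [199. 204.] [219. 197.]
(0.592, 0.208, 0.028) [215. 228.] [293. 212.]
(0.6035, 0.2635, 0.028) [197. 198.] [200. 190.]
(0.5965, 0.2291, 0.028) [208. 216.] [257. 203.]
(0.5895, 0.1943, 0.028) [220. 236.] [316. 217.]
(0.5828, 0.2, 0.028) [209. 234.] [305. 227.]
```

```bash
python3 - <<'E'
from h import *
s=Cam("side")
im=s.im.copy()
big=cv2.resize(im[135:185,255:330],None,fx=10,fy=10,interpolation=cv2.INTER_CUBIC)
c=np.array([.6035,.2635]);ya=np.array([.194,.981]);xa=np.array([.981,-.194])
def d(x,y,z,col):
    q=c+x*xa+y*ya; u=s.proj([[q[0],q[1],z]])[0]; u=((u+.5-[255,135])*10-.5).astype(int); cv2.circle(big,tuple(int(v) for v in u),4,col,-1)
for x,y in((-.055,-.0715),(.055,-.0715),(.055,.0715),(-.055,.0715),(-.05,0),(.05,0)): d(x,y,.028,(0,0,255))
for x,y in((-.055,-.0715),(.055,-.0715)): d(x,y,0,(255,0,0))
cv2.imwrite("pics/b6.png",big)
E
```

```text
(no output)
```

View pics/b6.png

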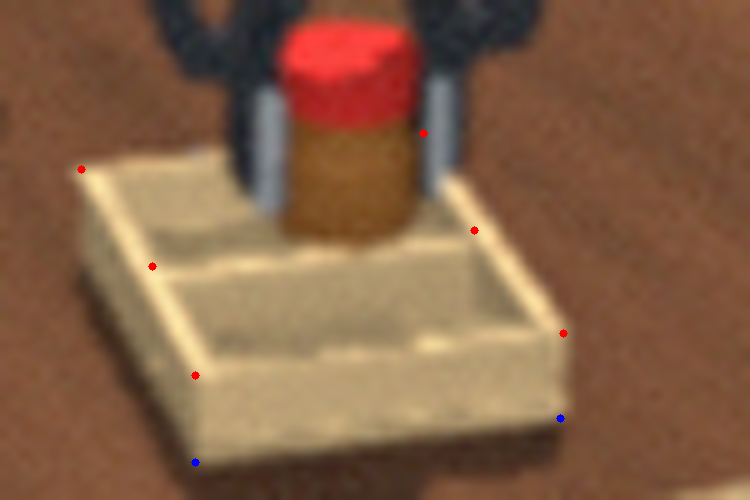

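The crate model points land on the crate corners within about 1 px in the side view, so the bay centre stands. Lowering the jar.

```bash
python3 -m pendant '[[[0,0.001,0.015,0],[0,0,0.015,0],[0,0,0.010,0],[0,0,0.005,0],[0,0,0,0],[0,0,0,0]]]'; python3 -m pendant '[[[0,0,0.002,0],[0,0,0,0],[0,0,0,0]]]'; python3 plan.py
```

```text
clock: 31.9
tool_pos: [0.5964, 0.2295, 0.0326]
eef_rot: [2.428, 1.993, 0.001]
contact_force: [-0.7, -0.6, -0.9]
width: 0.0416
clock: 32.28
tool_pos: [0.5965, 0.2295, 0.031]
eef_rot: [2.428, 1.993, 0.002]
contact_force: [-0.4, 0.0, 3.8]
width: 0.0416
at [596.5 229.5  31. ] jaw -11.23 tilt z [ 0.001  0.001 -1.   ] w 0.0416 t 32.275
```

```bash
python3 -m pendant '[[[0,0,0,0],[0,0,0,0],[0,0,0,0]]]' 0.05; python3 -m pendant '[[[0,0,0,0],[0,0,0,0],[0,0,-0.02,0],[0,0,-0.03,0],[0,0,-0.05,0],[0,0,0,0]]]' 0.06; python3 plan.py .5 .15 .13 -11.2 .455 .066 .11 -11.2;  python3 snap.py b7 175,161,90 287,160,110
```

```text
clock: 32.65
tool_pos: [0.5958, 0.2293, 0.0301]
eef_rot: [-2.428, -1.993, 0.0]
contact_force: [-0.2, 0.3, -0.1]
width: 0.0499
clock: 33.4
tool_pos: [0.5995, 0.2303, 0.137]
eef_rot: [2.427, 1.991, 0.017]
contact_force: [-0.5, 0.6, -0.4]
width: 0.0604
at [599.5 230.3 137. ] jaw -11.25 tilt z [ 0.01   0.005 -1.   ] w 0.0604 t 33.4
-> 0.5,0.15,0.13,-11.2 end [500.  150.2 130. ] -11.19
   [[-0.033, -0.027, 0.002, -0.0], [-0.032, -0.028, 0.003, -0.0], [-0.033, -0.027, 0.002, -0.001]]
-> 0.455,0.066,0.11,-11.2 end [454.8  66.4 110. ] -11.19
   [[-0.046, -0.014, 0.01, 0.0], [-0.045, -0.014, 0.01, 0.0]]
top origin 130 116 scale 4.444444444444445
side origin 232 105 scale 3.6363636363636362
```

View pics/b7.png

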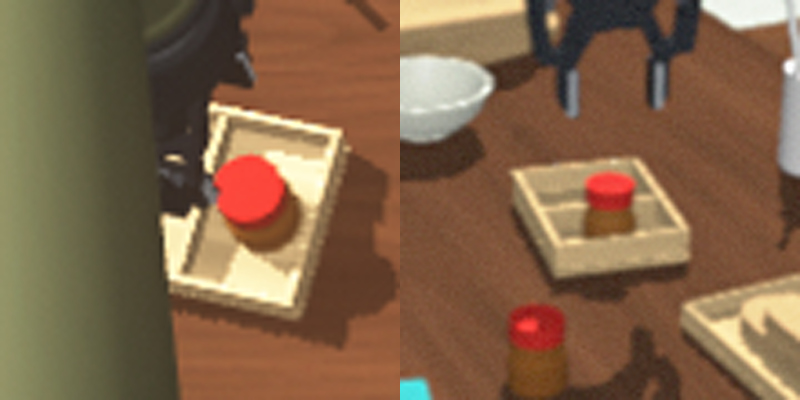

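The first jar stands upright in the near bay, top crop (250,195). Now the second jar.

```bash
python3 -m pendant '[[[-0.033, -0.027, 0.002, 0.0], [-0.032, -0.028, 0.003, 0.0], [-0.033, -0.027, 0.002, 0.0],[-0.046, -0.014, 0.01, 0.0], [-0.045, -0.014, 0.01, 0.0],[0,0,0,0],[0,0,0,0]]]' 0.07; python3 snap.py b8 248,216,100 270,195,100; python3 plan.py .455 .066 .09 -11.2
```

```text
clock: 34.38
tool_pos: [0.4511, 0.0658, 0.1031]
eef_rot: [-2.428, -1.993, 0.0]
contact_force: [1.4, 1.1, 0.3]
width: 0.0696
top origin 198 166 scale 4.0
side origin 220 145 scale 4.0
at [451.7  66.4 103.4] jaw -11.14 tilt z [ 0. -0. -1.] w 0.0699 t 34.475
-> 0.455,0.066,0.09,-11.2 end [454.7  65.8  90.4] -11.20
   [[0.0, 0.003, 0.013, 0.001]]
```

View pics/b8.png

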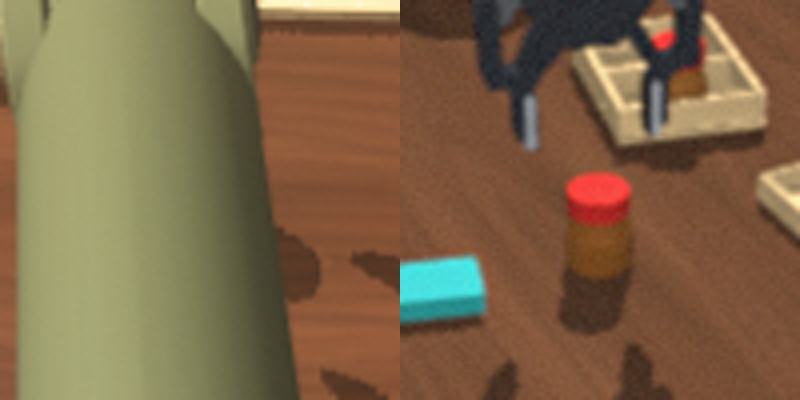

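```bash
python3 -m pendant '[[[0,0.003,0.0,0],[0,0,0.02,0],[0,0,0.02,0],[0,0,0.02,0],[0,0,0.016,0],[0,0,0,0],[0,0,0,0]]]'; python3 snap.py b9 248,216,100 270,195,90; python3 plan.py
```

```text
clock: 35.35
tool_pos: [0.4548, 0.0649, 0.0278]
eef_rot: [2.428, 1.993, 0.001]
contact_force: [0.5, 0.2, -0.2]
width: 0.07
top origin 198 166 scale 4.0
side origin 225 150 scale 4.444444444444445
at [455.   65.   28.1] jaw -11.23 tilt z [ 0.002  0.001 -1.   ] w 0.07 t 35.45
```

View pics/b9.png

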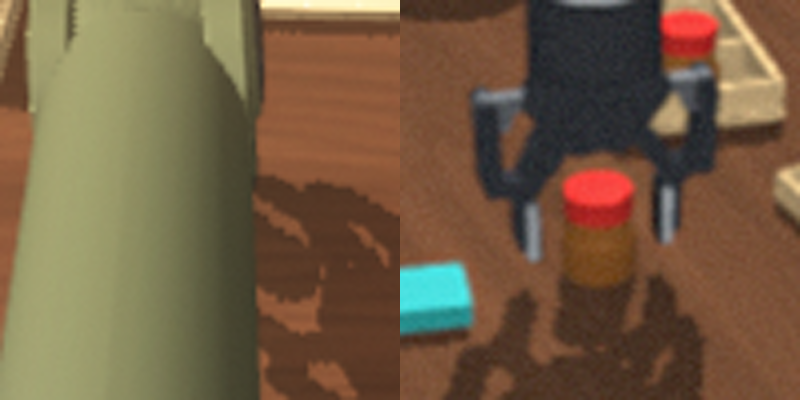

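Centred, with the fingertips at crop (530,250) and (667,230) and the jar at (599,235). Closing in two stages.

```bash
python3 -m pendant '[[[0,0,0.002,0],[0,0,0,0],[0,0,0,0]]]' 0.052; python3 -m pendant '[[[0,0,0,0],[0,0,0,0],[0,0,0,0],[0,0,0,0]]]' 0.034; python3 -m pendant '[[[0,0,-0.005,0],[0,0,-0.03,0],[0,0,-0.05,0],[0,0,-0.035,0],[0,0,0,0]]]'; python3 plan.py .52 .14 .15 -11.2 .6105 .297 .14 -11.2;python3 snap.py c1 248,216,100 270,185,110
```

```text
clock: 35.83
tool_pos: [0.4543, 0.0649, 0.0254]
eef_rot: [2.428, 1.993, 0.001]
contact_force: [-0.1, -0.6, -0.5]
width: 0.052
clock: 36.33
tool_pos: [0.4547, 0.0649, 0.0259]
eef_rot: [2.428, 1.993, 0.001]
contact_force: [-0.7, -0.7, 5.2]
width: 0.0417
clock: 36.95
tool_pos: [0.4562, 0.0653, 0.148]
eef_rot: [2.427, 1.993, 0.009]
contact_force: [-0.1, -0.4, -1.9]
width: 0.0419
at [456.2  65.3 148. ] jaw -11.22 tilt z [ 0.006  0.003 -1.   ] w 0.0419 t 36.95
-> 0.52,0.14,0.15,-11.2 end [520.  140.4 150. ] -11.22
   [[0.043, 0.024, -0.001, -0.0], [0.043, 0.024, -0.001, -0.0]]
-> 0.6105,0.297,0.14,-11.2 end [610.2 296.8 140. ] -11.22
   [[0.043, 0.015, 0.003, -0.0], [0.043, 0.014, 0.002, -0.0], [0.042, 0.015, 0.003, -0.0], [0.043, 0.014, 0.002, -0.0]]
top origin 198 166 scale 4.0
side origin 215 130 scale 3.6363636363636362
```

View pics/c1.png

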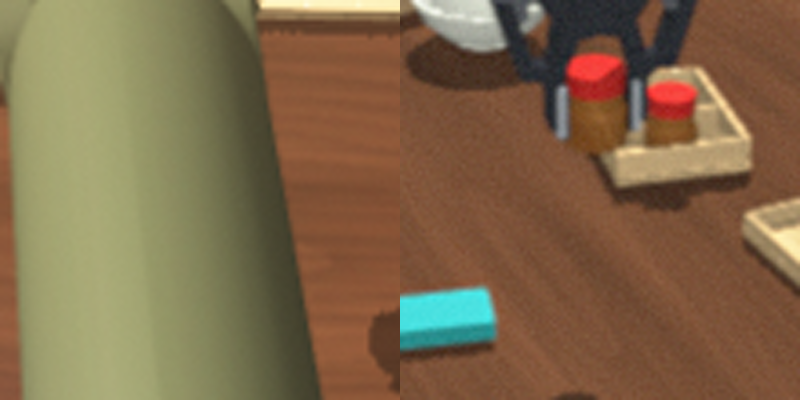

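```bash
python3 -m pendant '[[[0.02,0.011,0,0],[0.033, 0.019, -0.001, 0.0], [0.033, 0.018, -0.001, 0.0],[0.043, 0.015, 0.003, 0.0], [0.043, 0.014, 0.002, 0.0], [0.036, 0.013, 0.003, 0.0], [0.03, 0.01, 0.002, 0.0],[0.019,0.006,0,0],[0,0,0,0],[0,0,0,0]]]'; python3 -m pendant '[[[0,0,0.03,0],[0,0,0.02,0],[0,0,0,0],[0,0,0,0]]]';python3 plan.py .6105 .297 .035 -11.2; python3 - <<'E'
from h import *
s=Cam("side")
cv2.imwrite("pics/c2.png",cv2.resize(s.im[120:185,245:335],None,fx=8,fy=8,interpolation=cv2.INTER_CUBIC))
E
```

```text
clock: 38.3
tool_pos: [0.6075, 0.2946, 0.1356]
eef_rot: [2.429, 1.992, -0.005]
contact_force: [0.9, -0.3, -0.3]
width: 0.0421
clock: 38.8
tool_pos: [0.6087, 0.2961, 0.0881]
eef_rot: [2.428, 1.993, 0.002]
contact_force: [0.1, 0.3, -1.9]
width: 0.0417
at [608.7 296.1  88.1] jaw -11.25 tilt z [ 0.001  0.    -1.   ] w 0.0417 t 38.8
-> 0.6105,0.297,0.035,-11.2 end [610.9 296.7  35.1] -11.19
   [[0.001, 0.002, 0.053, -0.001]]
```

View pics/c2.png

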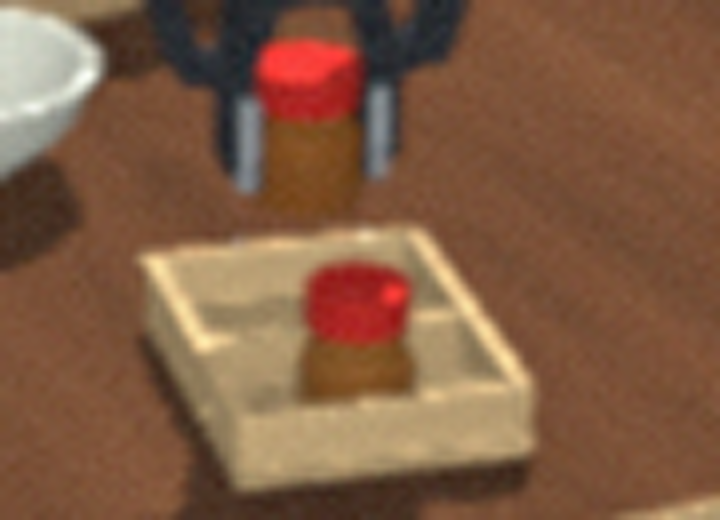

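```bash
python3 -m pendant '[[[0.001,0.002,0.015,0],[0,0,0.015,0],[0,0,0.015,0],[0,0,0.007,0],[0,0,0.003,0],[0,0,0,0],[0,0,0,0]]]'; python3 -m pendant '[[[0,0,0.002,0],[0,0,0,0],[0,0,0,0]]]'; python3 plan.py
```

```text
clock: 39.72
tool_pos: [0.6109, 0.297, 0.033]
eef_rot: [2.428, 1.993, 0.002]
contact_force: [-0.0, -0.6, -0.4]
width: 0.0416
clock: 40.1
tool_pos: [0.6109, 0.2971, 0.0311]
eef_rot: [2.428, 1.993, 0.002]
contact_force: [-0.2, 0.4, 3.4]
width: 0.0416
at [610.9 297.1  31.1] jaw -11.23 tilt z [ 0.001  0.001 -1.   ] w 0.0416 t 40.1
```

```bash
python3 -m pendant '[[[0,0,0,0],[0,0,0,0],[0,0,0,0]]]' 0.05; python3 -m pendant '[[[0,0,0,0],[0,0,0,0],[0,0,-0.02,0],[0,0,-0.03,0],[0,0,-0.05,0],[0,0,-0.05,0],[0,0,-0.05,0],[0,0,0,0]]]' 0.06; python3 plan.py .40 .46 .25 -11.2
```

```text
clock: 40.48
tool_pos: [0.6103, 0.2968, 0.0301]
eef_rot: [-2.428, -1.993, 0.001]
contact_force: [-0.9, 0.1, 0.5]
width: 0.0501
clock: 41.48
tool_pos: [0.6132, 0.2976, 0.2381]
eef_rot: [2.427, 1.992, 0.018]
contact_force: [0.4, -1.2, -0.1]
width: 0.0598
at [613.2 297.6 238.1] jaw -11.25 tilt z [ 0.01   0.006 -1.   ] w 0.0598 t 41.475
-> 0.4,0.46,0.25,-11.2 end [399.9 460.3 250.1] -11.20
   [[0.024, -0.048, -0.002, -0.0], [0.023, -0.048, -0.003, -0.0], [0.024, -0.048, -0.002, -0.0], [0.023, -0.049, -0.003, -0.0], [0.024, -0.048, -0.002, -0.001]]
```

```bash
python3 -m pendant '[[[0.024, -0.048, -0.002, 0.0], [0.023, -0.048, -0.003, 0.0], [0.024, -0.048, -0.002, 0.0], [0.023, -0.049, -0.003, 0.0], [0.024, -0.048, -0.002, 0],[0,0,0,0],[0,0,0,0]]]'; python3 - <<'E'
from h import *
t=Cam("top");s=Cam("side")
cv2.imwrite("pics/f1.png",cv2.resize(t.im[110:290,120:430],None,fx=2.5,fy=2.5,interpolation=cv2.INTER_CUBIC))
cv2.imwrite("pics/f2.png",cv2.resize(s.im[130:350,170:450],None,fx=2.7,fy=2.7,interpolation=cv2.INTER_CUBIC))
T=lambda x,y:(120+(x+.5)/2.5-.5,110+(y+.5)/2.5-.5)
m=mask(t.im,(0,190,120),(7,255,255))
for b in blobs(m,50): print(np.round(cv2.minEnclosingCircle(b)[0],1),np.round(t.plane([cv2.minEnclosingCircle(b)[0]],.060)*1000,1))
m=mask(t.im,(0,0,110),(179,60,255))
for b in blobs(m,200):
    c=cv2.minAreaRect(b)[0]
    if 330<c[0]<380 and 210<c[1]<260: print("cup",c)
E
```

```text
clock: 42.35
tool_pos: [0.3974, 0.4589, 0.2426]
eef_rot: [2.428, 1.993, 0.001]
contact_force: [0.5, -1.2, -0.8]
width: 0.0603
[185.8 158.8] [[592.9 227.6  60. ]]
[158.8 152.8] [[606.7 297.3  60. ]]
cup (356.0, 233.5)
```

View pics/f1.png

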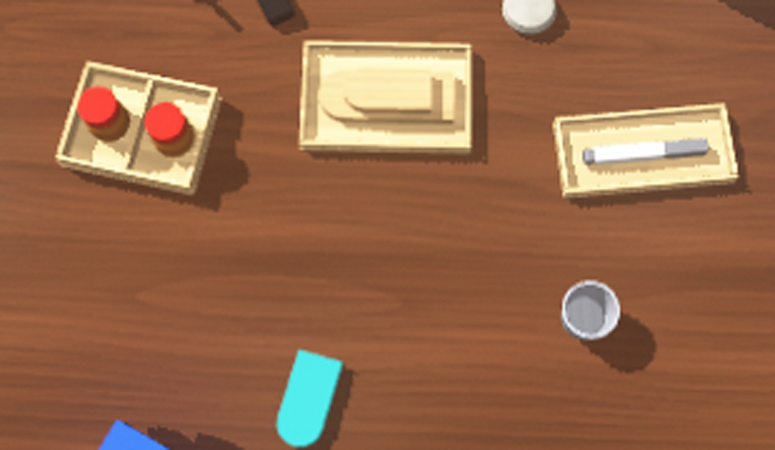

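View pics/f2.png

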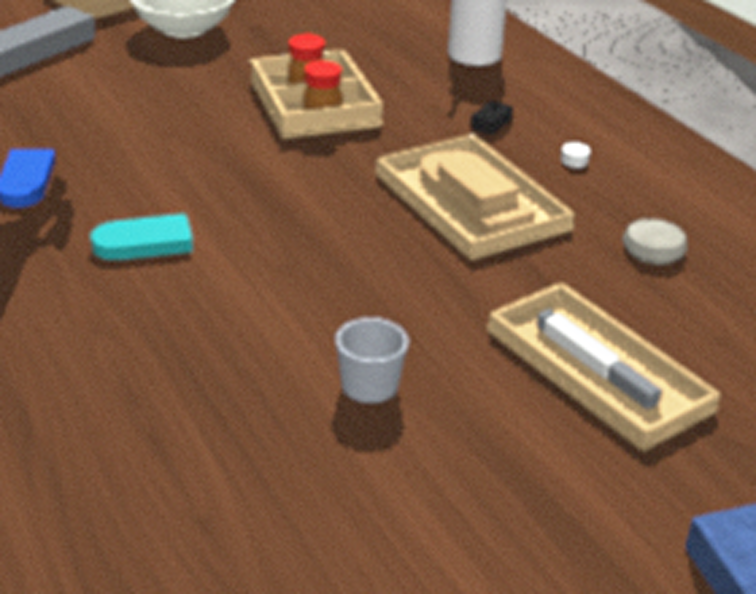

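Everything is in place. The jars stand in the two bays with their caps at top pixels (159,153) and (186,159), the tablets are stacked in the wide tray, and the pen is in the narrow tray. The cup is still at (356,233.5) and the gripper is clear. Handing in.

```bash
python3 -c "
from station import bot
print(bot.hand_in())"
```

```text
the job is handed in; nothing more can be done
None
```

I sorted everything in the order you asked and handed the job in after about 42 s on the robot clock. It gave no verdict. The highest wrist force reading returned after a move was about 8 N.

Last checks:
- **Tablets:** the large tablet is flat in the wide tray, with the small one on top and their round ends facing the same way. Their centres agree to about 1 mm, and their angles to about 0.5° of each other and 1° of the tray's long side.
- **Pen:** it lies in the middle of the narrow tray.
- **Jars:** one stands upright in each bay. The cap positions read about 4 mm nearer the robot than where I released them, but still well inside the bays.
- **Cup and look-alikes:** the cup is at its original pixel position (356, 233.5). I never touched the blue and turquoise look-alikes.

**Disagreements:** the first hand-picked corner heights for the trays scattered by up to about 19 mm, so I used the listed heights for them and confirmed the floors by touch. My first corner match on the large tablet was swapped between the two views, and I redid it.

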